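# Stow the stand post for the road

### The job

Make the mobile laboratory's bench ready to travel: lay the square steel stand post in the saddles of the travel cradle, roughly centred, then lock it down by fitting every U-bolt that is in the holder block over it, each at a station of its own, both legs through the two holes and the crown fully down on the post, standing straight. Hang every spanner from the slotted block by its eye on the pegs of the hanging rail (any peg), let go of everything, and leave the other things on the bench where they stand.

Things in the scene. Friction and masses are not known exactly. Their poses are not given: they have to be found in the camera images.
- post_center (a point): the loose stand post: a square steel tube 25 x 25 mm, 260 mm long, black end plugs, 0.4 kg, lying flat on the bench. Point at its centre, 12.5 mm above its underside; its y axis runs along the tube, z up.
- cradle: fixed travel cradle: aluminium plate 90 (x) x 180 mm (y), 10 thick, top 75 mm above the bench, on end walls, with three pairs of 15 mm through holes. Two black saddles (lugs 29 mm apart, flared, 33 mm above the plate, 14 mm long) at y = +32 and -32 mm hold the post along y over the plate's middle, underside on the plate. Origin at bench level under its centre, z up.
- station0 (a point): station 0 of the cradle: point on the plate's top face midway between its two holes, which lie 22 mm to either side along this point's x axis (y = -64 mm in the cradle).
- station1 (a point): station 1 of the cradle: point on the plate's top face midway between its two holes, which lie 22 mm to either side along this point's x axis (y = 0 mm in the cradle).
- station2 (a point): station 2 of the cradle: point on the plate's top face midway between its two holes, which lie 22 mm to either side along this point's x axis (y = 64 mm in the cradle).
- ubolt0_center (a point): square U-bolt of 10 mm round steel bar, 0.12 kg: two legs 44 mm apart centre to centre, straight crown bar, 85 mm tall, standing legs down, 30 mm deep in the holder. Point between the legs, half-way up: leg ends 42.5 mm below, crown's centre line 37.5 mm above. x axis from leg to leg, z to the crown. None if absent. Seated on the post it lies 7.5 mm below the plate's top.
- ubolt1_center (a point): square U-bolt of 10 mm round steel bar, 0.12 kg: two legs 44 mm apart centre to centre, straight crown bar, 85 mm tall, standing legs down, 30 mm deep in the holder. Point between the legs, half-way up: leg ends 42.5 mm below, crown's centre line 37.5 mm above. x axis from leg to leg, z to the crown. None if absent. Seated on the post it lies 7.5 mm below the plate's top.
- ubolt2_center (a point): square U-bolt of 10 mm round steel bar, 0.12 kg: two legs 44 mm apart centre to centre, straight crown bar, 85 mm tall, standing legs down, 30 mm deep in the holder. Point between the legs, half-way up: leg ends 42.5 mm below, crown's centre line 37.5 mm above. x axis from leg to leg, z to the crown. None if absent. Seated on the post it lies 7.5 mm below the plate's top.
- ublock: fixed wooden holder block, 85 (x) x 135 (y) x 40 mm high, with three pairs of holes for U-bolts at y = -45, 0, 45 mm, legs side by side along x. Origin under its centre.
- spanner0_eye (a point): flat steel spanner 170 mm long, 8 thick, 36 wide, 0.14 kg, upright, jaw down, loose in its slot (may lean 0.06 rad). Point at the centre of its eye, a 20 mm hole; ring's edge 18 mm above it, then a plain end 24 mm wide up to 48 mm above it; the jaw ends 122 mm below. x axis square to the flat faces (the hole's axis), y across the width. None if absent.
- spanner1_eye (a point): flat steel spanner 170 mm long, 8 thick, 36 wide, 0.14 kg, upright, jaw down, loose in its slot (may lean 0.06 rad). Point at the centre of its eye, a 20 mm hole; ring's edge 18 mm above it, then a plain end 24 mm wide up to 48 mm above it; the jaw ends 122 mm below. x axis square to the flat faces (the hole's axis), y across the width. None if absent.
- spanner2_eye (a point): flat steel spanner 170 mm long, 8 thick, 36 wide, 0.14 kg, upright, jaw down, loose in its slot (may lean 0.06 rad). Point at the centre of its eye, a 20 mm hole; ring's edge 18 mm above it, then a plain end 24 mm wide up to 48 mm above it; the jaw ends 122 mm below. x axis square to the flat faces (the hole's axis), y across the width. None if absent.
- sblock: fixed wooden block 60 (x) x 160 (y) x 50 mm high with three slots 42 mm deep at y = -52, 0, 52 mm, in which the spanners stand, flat faces to x. Origin under its centre.
- pegrail: the hanging rail, fixed: grey frame 200 mm wide (y), 188 mm high, with three bare round pegs sticking out of its upper bar towards its own -x, 65 mm apart. Nothing stands higher than the bar except the pegs' tips. Origin at bench level under the bar's peg side.
- peg0 (a point): a steel peg 8 mm thick and 70 mm long, rising 10 degrees towards its free end: point on its axis half-way out, 35 mm from the bar and 190 mm above the bench. Its frame is level: the free end lies 34 mm away along -x and 6 mm higher; a hung spanner's eye centre sits about 6 mm below the axis. 
- peg1 (a point): a steel peg 8 mm thick and 70 mm long, rising 10 degrees towards its free end: point on its axis half-way out, 35 mm from the bar and 190 mm above the bench. Its frame is level: the free end lies 34 mm away along -x and 6 mm higher; a hung spanner's eye centre sits about 6 mm below the axis. 
- peg2 (a point): a steel peg 8 mm thick and 70 mm long, rising 10 degrees towards its free end: point on its axis half-way out, 35 mm from the bar and 190 mm above the bench. Its frame is level: the free end lies 34 mm away along -x and 6 mm higher; a hung spanner's eye centre sits about 6 mm below the axis. 
- slidebox_center (a point): bystander: blue box of slides, 28 x 78 x 30 mm, centre
- jar_center (a point): bystander: glass specimen jar, 48 mm across, 60 mm tall, centre
- sprayer_center (a point): bystander: white bottle 80 mm across, 200 mm tall, centre
- glovebox_center (a point): bystander: carton of gloves 90 x 220 x 75 mm, centre
- beaker_center (a point): bystander: open glass beaker 70 mm across, 90 mm tall, centre

How it is judged:
On the way, in this order (a step that is already met when the one before it is completed fails the run):
1. the post lies in both saddles of the cradle (x of post_center in the frame of cradle between -0.006 and 0.006 m and y of post_center in the frame of cradle between -0.045 and 0.045 m and z of post_center in the frame of cradle between 0.083 and 0.092 m and angle between the y axis of post_center and the y axis of cradle, either way round below 0.08 rad and linear speed of post below 0.05 m/s), for 0.2 s.
2. every U-bolt present is over the post, legs through a station's holes, crown down on it (((horizontal distance between ubolt0_center and station0 below 0.008 m and z of ubolt0_center in the frame of station0 between -0.014 and -0.001 m) or (horizontal distance between ubolt0_center and station1 below 0.008 m and z of ubolt0_center in the frame of station1 between -0.014 and -0.001 m) or (horizontal distance between ubolt0_center and station2 below 0.008 m and z of ubolt0_center in the frame of station2 between -0.014 and -0.001 m)) and angle between the x axis of each of ubolt0_center, ubolt1_center, ubolt2_center and the x axis of cradle, either way round below 0.2 rad and angle between each of ubolt0_center, ubolt1_center, ubolt2_center's own z axis and vertical below 0.15 rad and linear speed of each of ubolt0, ubolt1, ubolt2 below 0.03 m/s and ((horizontal distance between ubolt1_center and station0 below 0.008 m and z of ubolt1_center in the frame of station0 between -0.014 and -0.001 m) or (horizontal distance between ubolt1_center and station1 below 0.008 m and z of ubolt1_center in the frame of station1 between -0.014 and -0.001 m) or (horizontal distance between ubolt1_center and station2 below 0.008 m and z of ubolt1_center in the frame of station2 between -0.014 and -0.001 m)) and ((horizontal distance between ubolt2_center and station0 below 0.008 m and z of ubolt2_center in the frame of station0 between -0.014 and -0.001 m) or (horizontal distance between ubolt2_center and station1 below 0.008 m and z of ubolt2_center in the frame of station1 between -0.014 and -0.001 m) or (horizontal distance between ubolt2_center and station2 below 0.008 m and z of ubolt2_center in the frame of station2 between -0.014 and -0.001 m))), for 0.2 s.
At the end, for the whole second after the job is handed in: Post in the saddles, underside on the plate (4 mm), within 6 mm of the middle line and 45 mm lengthwise; each U-bolt within 8 mm of a station, upright (0.15 rad), crown down on the post (6 mm); each spanner hangs with a peg through its eye; all at rest (all of step 1 and all of step 2 and ((x of spanner0_eye in the frame of peg0 between -0.033 and 0.036 m and y of spanner0_eye in the frame of peg0 between -0.01 and 0.01 m and z of spanner0_eye in the frame of peg0 between -0.022 and 0.012 m) or (x of spanner0_eye in the frame of peg1 between -0.033 and 0.036 m and y of spanner0_eye in the frame of peg1 between -0.01 and 0.01 m and z of spanner0_eye in the frame of peg1 between -0.022 and 0.012 m) or (x of spanner0_eye in the frame of peg2 between -0.033 and 0.036 m and y of spanner0_eye in the frame of peg2 between -0.01 and 0.01 m and z of spanner0_eye in the frame of peg2 between -0.022 and 0.012 m)) and angle between each of spanner0_eye, spanner1_eye, spanner2_eye's own z axis and vertical below 0.35 rad and linear speed of each of spanner0, spanner1, spanner2 below 0.03 m/s and ((x of spanner1_eye in the frame of peg0 between -0.033 and 0.036 m and y of spanner1_eye in the frame of peg0 between -0.01 and 0.01 m and z of spanner1_eye in the frame of peg0 between -0.022 and 0.012 m) or (x of spanner1_eye in the frame of peg1 between -0.033 and 0.036 m and y of spanner1_eye in the frame of peg1 between -0.01 and 0.01 m and z of spanner1_eye in the frame of peg1 between -0.022 and 0.012 m) or (x of spanner1_eye in the frame of peg2 between -0.033 and 0.036 m and y of spanner1_eye in the frame of peg2 between -0.01 and 0.01 m and z of spanner1_eye in the frame of peg2 between -0.022 and 0.012 m)) and ((x of spanner2_eye in the frame of peg0 between -0.033 and 0.036 m and y of spanner2_eye in the frame of peg0 between -0.01 and 0.01 m and z of spanner2_eye in the frame of peg0 between -0.022 and 0.012 m) or (x of spanner2_eye in the frame of peg1 between -0.033 and 0.036 m and y of spanner2_eye in the frame of peg1 between -0.01 and 0.01 m and z of spanner2_eye in the frame of peg1 between -0.022 and 0.012 m) or (x of spanner2_eye in the frame of peg2 between -0.033 and 0.036 m and y of spanner2_eye in the frame of peg2 between -0.01 and 0.01 m and z of spanner2_eye in the frame of peg2 between -0.022 and 0.012 m))); the robot touches nothing.
It fails at once if the slidebox is knocked over or shoved more than 60 mm (angle between slidebox_center's own z axis and vertical above 0.6 rad or distance of slidebox_center from where it was at the start of the episode above 0.06 m).
It fails at once if the jar is knocked over or shoved more than 60 mm (angle between jar_center's own z axis and vertical above 0.6 rad or distance of jar_center from where it was at the start of the episode above 0.06 m).
It fails at once if the sprayer is knocked over or shoved more than 60 mm (angle between sprayer_center's own z axis and vertical above 0.6 rad or distance of sprayer_center from where it was at the start of the episode above 0.06 m).
It fails at once if the glovebox is knocked over or shoved more than 60 mm (angle between glovebox_center's own z axis and vertical above 0.6 rad or distance of glovebox_center from where it was at the start of the episode above 0.06 m).
It fails at once if the beaker is knocked over or shoved more than 60 mm (angle between beaker_center's own z axis and vertical above 0.6 rad or distance of beaker_center from where it was at the start of the episode above 0.06 m).
Of ubolt0, ubolt1, ubolt2 only 2 to 3 are there at a start; the rules pass over those that are not, and their reading is None.
Of spanner0, spanner1, spanner2 only 2 to 3 are there at a start; the rules pass over those that are not, and their reading is None.
At some moment in a run one of post may be knocked a few centimetres aside while the robot is not near it.
It also fails if it takes over 210 s, if anything falls off the work surface, if the arm or the gripper's body presses on something with over 40 N, if the wrist force passes 120 N, or if a joint passes its speed limit or range.

### The arm

A 6-joint arm with a two-finger parallel gripper is mounted at the origin on the work surface. World frame = base frame: x ahead of the robot, y to its left, z up, the work surface at z = 0. Lengths are in m, angles in rad, forces in N, time in s.
With the tool pointing down it reaches from about 0.35 to 0.975 m from the base axis. Payload 4.9 kg.
Tool frame: the origin (TCP) lies at the very end of the fingers, on their centre line; the grasp point (between the pads) lies ctrl.pinch_z behind it (ctrl.pinch_z is the distance from the TCP to the grasp point, in m); x points along the fingers, z is the direction in which the jaws open and shut, and the axes are right-handed (so a half turn about x gives the same grasp; the last joint's range is limited). The gripper opens to 85 mm and grips with 20 to 120 N. Pads are 22 mm wide; open, the fingers measure 114 mm over their backs; the gripper's body (76 mm by 85 mm) begins 54 mm behind the grasp point. The pads swing forward as they close: fully open they stand 13 mm farther back than shut.
Start: joints at [1.042, 0.053, 1.613, -0, 1.476, -0.119], TCP at [0.249, 0.573, 0.231] pointing down, gripper open.
Joint ranges: [-3.01, 3.01], [-1.01, 2.22], [0.06, 2.58], [-1.02, 4.17], [0.09, 2.62], [-3.14, 3.14]. Speed limits (rad/s): [2.57, 2.57, 3.14, 3.14, 3.14, 3.14].

### API

Orientations are given as a unit quaternion [x, y, z, w].
In Python, from cell import ctrl gives the robot as it stands.
- The arm moves only by the tool carry_out, never from a script. Its argument "rows" is a list that holds one entry, the list of rows, each a list of 7 numbers: the shift along the tool's x, y, z as a fraction of full scale, then the turn, a rotation vector about the tool's x, y, z as a fraction of full scale, then the closure, from -1 (fully open) to 1 (shut), so that 0 is half open. A call has 1 to 5 rows; each row shifts and turns the commanded pose from where the row before left it, along the tool's axes as they then stand; what a row does not reach is not made up. Full scale, the value 1, is 0.3 m for a shift and 180 degrees for a turn. A row lasts 1/8 s, in which the tool goes at most 62.5 mm and 10.7 degrees, less where a joint would pass 70% of its speed; a pose out of reach is approached as far as the arm can. A call with a number of a shift or a turn outside -1 to 1 is refused whole. A call with a gripper value outside its range is refused whole. The fingers move at their own pace and stop on an object; "squeeze" is the grip in N (left out, the last holds). Time passes only in rows, so rows that do not move let the fingers close. It gives the time, the measured TCP pose, the force and the opening at its end, in the units of the state.
- ctrl.sense(): the state, without advancing time (a new reading comes with each control period).
- ctrl.camera(name): name is "scene" or "top"; returns the picture (400x640x3 uint8, red, green, blue); there is no depth.
- ctrl.get_calibration(name): a dict with "fx", "fy", "cx", "cy" (pixels), "R" (3x3) and "t" (3): a world point X has camera coordinates R X + t. Camera axes: x right, y down, z forward; pixel columns grow to the right and rows downward; lengths in m; the calibration is good to about 2 mm. A picture is of the moment at which its call begins. get_calibration takes no time and is no camera call.
- ctrl.hand_in(): hands the job in, once; it reports no verdict.
The state is a dict: "time_s": time; "q": joint angles; "qvel": joint speeds; "joint_efforts": joint torques, N m; "eef_pos": TCP position; "tool_rot": TCP orientation; "force": force on the tool from outside, world axes, zero at the start; "wrist_torque": the same for the moment, N m; "opening": finger opening in m.
Only numpy, scipy, OpenCV 4.12 (cv2) and the standard library are available. Lean on these libraries where they do the work, as an engineer would, in place of code of your own. Each camera call takes 0.05 s, during which the arm holds its last target.

## Working session

There is one attempt and no reset: what is moved stays moved. The work goes in short steps, Python scripts to look and compute and a tool call to move; the robot and the scene stay as the last step left them, time stands still between calls to the robot, and variables do not carry over. Pictures are saved under pics/ and viewed, and the job is handed in when it is done.

Besides the shell and the picture viewer there is one more tool, called after "Call:" as name(argument=value, ...) on one line, values as JSON. carry_out: Moves the arm, as the interface text tells. Shift numbers are shares of 0.3 m and turn numbers shares of 180 degrees, none past 1 either way. Its arguments: {"type":"object","properties":{"rows":{"type":"array","items":{"type":"array","items":{"type":"array","items":{"type":"number"}}}},"squeeze":{"type":"number"}},"required":["rows"]}

```bash
ls -la; mkdir -p pics
python3 - <<'E'
from cell import ctrl
import cv2,numpy as np
print(ctrl.sense(), ctrl.pinch_z)
for n in("scene","top"):
    cv2.imwrite(f"pics/{n}0.png",ctrl.camera(n)[:,:,::-1]); print(n,ctrl.get_calibration(n))
E
```

```text
total 12
drwxr-xr-x  3 agent agent 4096 Dec  6 22:22 .
drwxr-xr-x 23 root  root  4096 Dec  6 22:21 ..
drwxr-xr-x  2 agent agent 4096 Dec  6 22:22 pics
{'time_s': 0.0, 'q': array([ 1.04200630e+00,  5.33693992e-02,  1.61426957e+00,  1.93096719e-05,
        1.47600433e+00, -1.19027380e-01]), 'qvel': array([-0.0005645 , -0.0002671 ,  0.0028585 , -0.00079571, -0.00028253,
        0.0010184 ]), 'joint_efforts': array([ 4.83161548e-04, -3.93696105e+01, -3.70167732e+01, -9.64650849e-05,
        7.44146149e-03,  9.93608865e-06]), 'eef_pos': array([0.24869357, 0.57272192, 0.23006984]), 'tool_rot': array([-0.38813308,  0.59192029,  0.38749959,  0.59061591]), 'force': array([-1.13941383,  0.17781608, -0.76171401]), 'wrist_torque': array([-0.00757905,  0.03706791, -0.00140659]), 'opening': 0.08518819157870436} 0.0187
scene {'fx': 368.3728269639444, 'fy': 368.3728269639444, 'cx': 322.31421139123273, 'cy': 193.4426613862966, 'R': array([[ 0.50404178,  0.86348068,  0.01852032],
       [ 0.56820231, -0.31537618, -0.76005526],
       [-0.65045217,  0.3936229 , -0.64959448]]), 't': array([-0.30519495, -0.25889109,  1.46143548])}
top {'fx': 403.3659689520304, 'fy': 403.3659689520304, 'cx': 324.0493300263599, 'cy': 205.40094771827066, 'R': array([[-0.00791534, -0.99996735,  0.00162439],
       [-0.98800069,  0.00757002, -0.15426386],
       [ 0.15424653, -0.00282595, -0.98802835]]), 't': array([-7.73732534e-04,  6.16362974e-01,  1.19528875e+00])}
```

View pics/scene0.png

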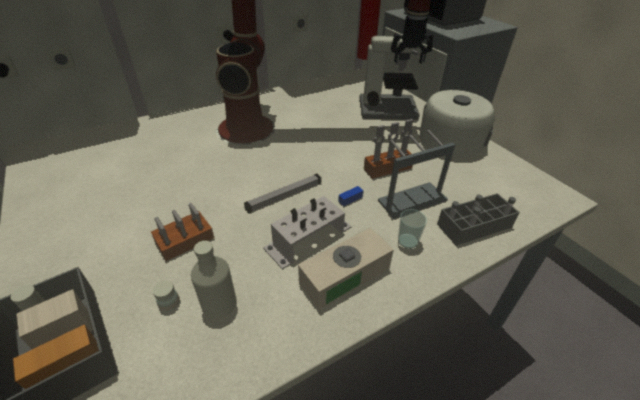

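View pics/top0.png

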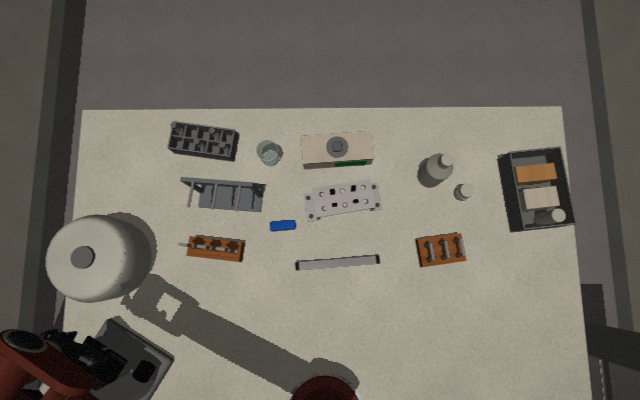

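The top view shows the U-bolt holder near (441,250), the post near (337,262), the cradle near (343,199), the spanner block near (215,248) and the peg rail near (225,193). I'll zoom in next.

Run:
```python
import cv2,numpy as np
t=cv2.imread("pics/top0.png"); s=cv2.imread("pics/scene0.png")
def c(im,x0,y0,x1,y1,n,k):
    o=cv2.resize(im[y0:y1,x0:x1],None,fx=k,fy=k,interpolation=cv2.INTER_CUBIC)
    o=cv2.convertScaleAbs(o,alpha=1.5,beta=10); cv2.imwrite(n,o); print(o.shape)
c(t,170,170,290,270,"pics/a1.png",6)
c(t,290,170,480,280,"pics/a2.png",4)
c(s,340,110,480,230,"pics/a3.png",5)
c(s,140,160,350,270,"pics/a4.png",3.8)
```

```text
(600, 720, 3)
(440, 760, 3)
(600, 700, 3)
(418, 798, 3)
```

View pics/a1.png

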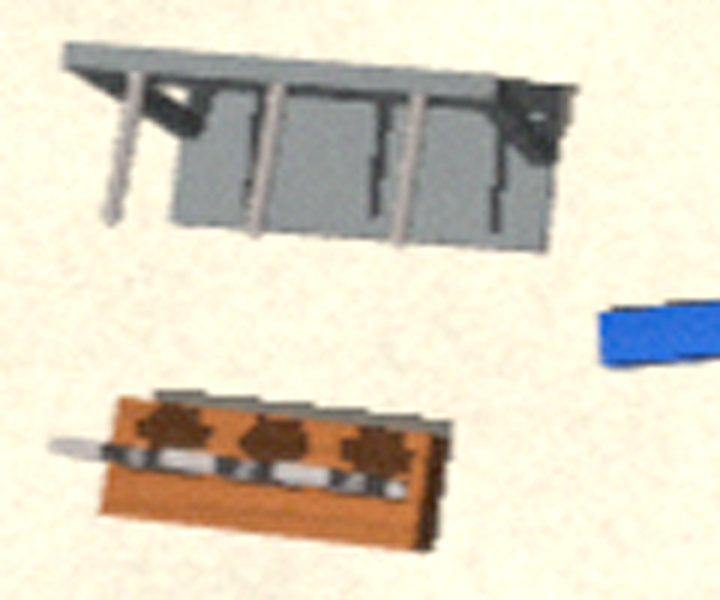

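View pics/a2.png

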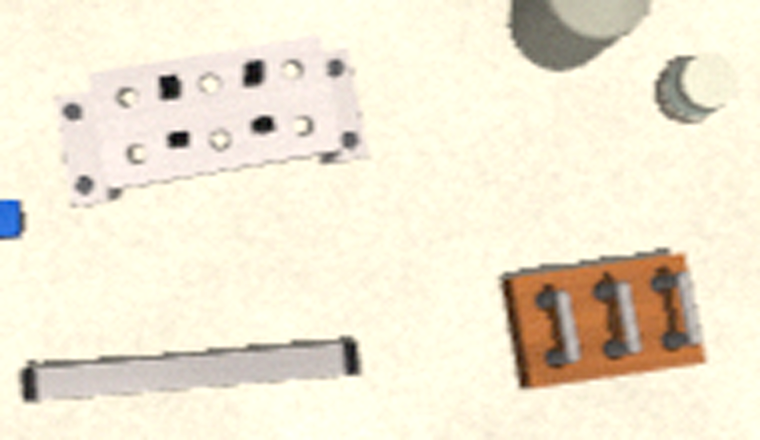

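View pics/a3.png

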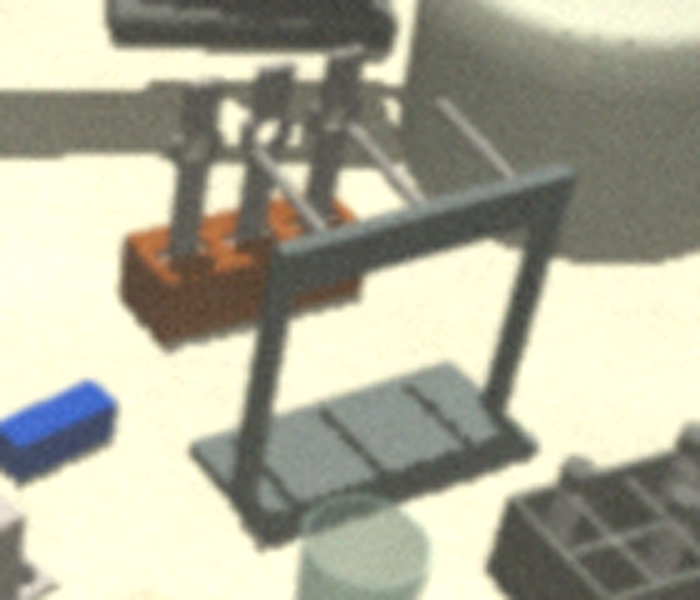

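View pics/a4.png

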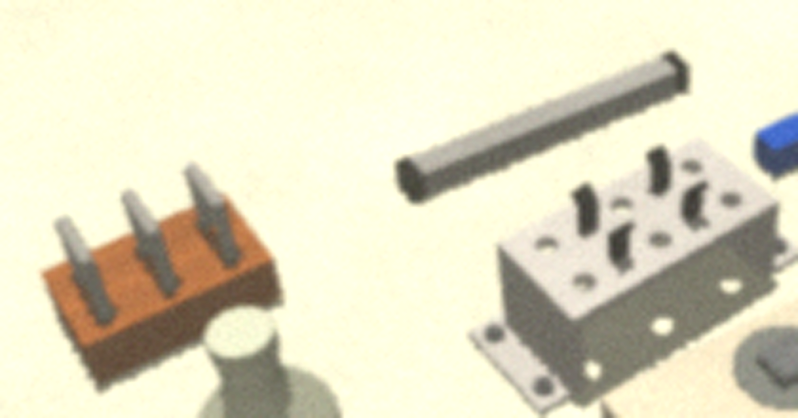

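```bash
cat > h.py <<'E'
import numpy as np,cv2
from cell import ctrl
from scipy.spatial.transform import Rotation as Ro
K={n:ctrl.get_calibration(n) for n in("top","scene")}
def ray(n,u,v):
    k=K[n];R=np.array(k["R"]);t=np.array(k["t"])
    d=R.T@np.array([(u-k["cx"])/k["fx"],(v-k["cy"])/k["fy"],1.]);return -R.T@t,d/np.linalg.norm(d)
def plane(n,u,v,z):
    c,d=ray(n,u,v);return c+d*(z-c[2])/d[2]
def proj(n,X):
    k=K[n];p=np.array(k["R"])@np.array(X)+np.array(k["t"]);return np.array([k["fx"]*p[0]/p[2]+k["cx"],k["fy"]*p[1]/p[2]+k["cy"]])
def two(a,b): # a top px, b scene px
    (c1,d1),(c2,d2)=ray("top",*a),ray("scene",*b)
    s=np.linalg.lstsq(np.c_[d1,-d2],c2-c1,rcond=None)[0];p,q=c1+s[0]*d1,c2+s[1]*d2
    return (p+q)/2,np.linalg.norm(p-q)
def shot(n,f,box=None,k=1):
    im=ctrl.camera(n)[:,:,::-1].copy();cv2.imwrite(f"pics/raw_{f}.png",im)
    if box:
        x0,y0,x1,y1=box;im=im[y0:y1,x0:x1];im=cv2.resize(im,None,fx=k,fy=k,interpolation=cv2.INTER_CUBIC)
    cv2.imwrite(f"pics/{f}.png",cv2.convertScaleAbs(im,alpha=1.5,beta=10))
E
python3 - <<'E'
from h import *
im=cv2.imread("pics/top0.png")
print(ray("top",320,200)[0],ray("scene",320,200)[0])
for p in [(322,194),(333,197),(342,190.7),(320,206),(310,215),(343,263),(430,250),(433,255),(230,195),(205,200)]:
    print(p,im[int(p[1]),int(p[0])])
hsv=cv2.cvtColor(im,cv2.COLOR_BGR2HSV)
for (y,x0,x1) in [(194,315,330),(191,335,350),(209,318,332)]:
    print([tuple(im[y,x]) for x in range(x0,x1)])
E
```

```text
[ 0.42459178 -0.00206177  1.27606296] [ 1.2515274  -0.39337262  0.7582212 ]
(322, 194) [145 161 168]
(333, 197) [144 149 158]
(342, 190.7) [149 166 171]
(320, 206) [147 153 162]
(310, 215) [64 63 62]
(343, 263) [119 123 130]
(430, 250) [75 81 88]
(433, 255) [112 116 120]
(230, 195) [97 96 95]
(205, 200) [95 96 91]
[(np.uint8(141), np.uint8(146), np.uint8(154)), (np.uint8(141), np.uint8(146), np.uint8(155)), (np.uint8(143), np.uint8(147), np.uint8(156)), (np.uint8(127), np.uint8(132), np.uint8(139)), (np.uint8(95), np.uint8(99), np.uint8(104)), (np.uint8(106), np.uint8(119), np.uint8(124)), (np.uint8(139), np.uint8(155), np.uint8(161)), (np.uint8(145), np.uint8(161), np.uint8(168)), (np.uint8(139), np.uint8(152), np.uint8(159)), (np.uint8(137), np.uint8(143), np.uint8(152)), (np.uint8(145), np.uint8(150), np.uint8(161)), (np.uint8(145), np.uint8(149), np.uint8(158)), (np.uint8(144), np.uint8(150), np.uint8(158)), (np.uint8(145), np.uint8(149), np.uint8(159)), (np.uint8(124), np.uint8(129), np.uint8(133))]
[(np.uint8(105), np.uint8(109), np.uint8(114)), (np.uint8(146), np.uint8(150), n
[... 581 characters left out ...]
p.uint8(143), np.uint8(145), np.uint8(154))]
[(np.uint8(149), np.uint8(154), np.uint8(163)), (np.uint8(150), np.uint8(156), np.uint8(163)), (np.uint8(150), np.uint8(155), np.uint8(162)), (np.uint8(130), np.uint8(135), np.uint8(142)), (np.uint8(84), np.uint8(92), np.uint8(94)), (np.uint8(108), np.uint8(118), np.uint8(124)), (np.uint8(139), np.uint8(151), np.uint8(157)), (np.uint8(133), np.uint8(147), np.uint8(154)), (np.uint8(134), np.uint8(143), np.uint8(150)), (np.uint8(146), np.uint8(150), np.uint8(159)), (np.uint8(147), np.uint8(154), np.uint8(161)), (np.uint8(149), np.uint8(154), np.uint8(162)), (np.uint8(147), np.uint8(152), np.uint8(159)), (np.uint8(145), np.uint8(150), np.uint8(159))]
```

```bash
cat >> h.py <<'E'
def rigid(src,dst):
    src=np.array(src);dst=np.array(dst);a,b=src.mean(0),dst.mean(0)
    H=(src-a).T@(dst-b);th=np.arctan2(H[0,1]-H[1,0],H[0,0]+H[1,1])
    R=np.array([[np.cos(th),-np.sin(th)],[np.sin(th),np.cos(th)]]);return th,b-R@a,dst-(src@R.T+b-R@a)
def wcent(im,p,r,ref,lo=10,hi=25):
    x,y=int(round(p[0])),int(round(p[1]));w=im[y-r:y+r+1,x-r:x+r+1].astype(float)
    dv=np.abs(w-np.array(ref)).max(2);m=np.clip((dv-lo)/(hi-lo),0,1)
    yy,xx=np.mgrid[y-r:y+r+1,x-r:x+r+1];return (m*xx).sum()/m.sum(),(m*yy).sum()/m.sum(),m.sum()
E
python3 - <<'E'
from h import *
im=cv2.imread("pics/top0.png")
# cradle. image-right=-y, image-up=+x
g=[(322,194),(342.2,190.7),(363,187.2),(324.2,208.2),(344.7,204.7),(365.5,201.2)]
mod=[(.022,.064),(.022,0),(.022,-.064),(-.022,.064),(-.022,0),(-.022,-.064)]
P=[]
for p in g:
    c=wcent(im,p,4,(145,150,159));P.append(plane("top",c[0],c[1],.0745)[:2]);print(p,np.round(c,2))
th,t,res=rigid(mod,P);print("cradle",th,t,np.round(res*1000,1))
hsv=cv2.cvtColor(im,cv2.COLOR_BGR2HSV)
def lab(m,amin):
    n,l,s,c=cv2.connectedComponentsWithStats(m.astype(np.uint8));return [(i,s[i],c[i],l) for i in range(1,n) if s[i,4]>=amin]
m=(hsv[:,:,1]>130)&(hsv[:,:,0]<20)
for i,s,c,l in lab(cv2.morphologyEx(m.astype(np.uint8),cv2.MORPH_CLOSE,np.ones((7,7))),200): print("orange",s,c,cv2.minAreaRect(np.argwhere(l==i)[:,::-1].astype(np.float32)))
m=(hsv[:,:,1]>150)&(hsv[:,:,0]>100)
for i,s,c,l in lab(m,50): print("blue",s,c,plane("top",*c,.03))
# post : grey region
r=im[245:280,285:390].astype(int);print(r[17,0:110:3].tolist()); print(r[5:30,50].tolist())
E
```

```text
(322, 194) [320.58 193.63  18.67]
(342.2, 190.7) [341.52 189.96  16.67]
(363, 187.2) [363.25 186.35  15.4 ]
(324.2, 208.2) [322.84 208.    16.93]
(344.7, 204.7) [344.67 204.55  23.73]
(365.5, 201.2) [366.18 200.98  17.8 ]
cradle 0.1610794901280585 [ 0.63676919 -0.06359109] [[ 0.1  1.6]
 [ 0.7  1.2]
 [ 1.1 -1.8]
 [-0.5  2.2]
 [-0.8 -0.6]
 [-0.6 -2.6]]
orange [515 163  42  22 714] [535.28011204 173.55182073] ((535.6385498046875, 173.60769653320312), (18.233104705810547, 40.311283111572266), 82.87498474121094)
orange [ 416  234   50   33 1207] [439.29328915 249.86329743] ((440.3056335449219, 249.7041473388672), (27.789112091064453, 46.084434509277344), 81.46923065185547)
orange [ 187  236   57   25 1064] [215.1193609  248.56296992] ((215.170654296875, 248.54946899414062), (55.14906692504883, 19.51248550415039), 6.709837436676025)
orange [   0  332  122   68 4820] [ 50.3026971  372.65456432] ((60.49999237060547, 365.4999694824219), (120.99998474121094, 66.99998474121094), -0.0)
orange [ 292  376   66   24 1127] [324.27772848 389.66725821] ((324.5, 387.5), (65.0, 23.0), 0.0)
blue [270 220
[... 389 characters left out ...]
1, 126], [121, 121, 128], [117, 119, 123], [118, 121, 125], [118, 119, 125], [116, 118, 125], [118, 122, 126], [120, 124, 131], [121, 123, 127], [119, 122, 128], [120, 122, 129], [116, 120, 124], [110, 114, 119], [25, 23, 28], [148, 162, 167], [146, 161, 167], [146, 161, 168]]
[[145, 162, 168], [145, 161, 169], [145, 161, 168], [147, 163, 169], [146, 162, 167], [142, 158, 164], [141, 156, 164], [145, 159, 165], [77, 83, 86], [118, 118, 126], [117, 120, 124], [121, 125, 130], [116, 120, 126], [119, 122, 129], [119, 123, 128], [125, 130, 134], [127, 131, 138], [118, 130, 137], [141, 155, 163], [140, 154, 162], [141, 155, 163], [139, 157, 162], [140, 156, 162], [146, 162, 166], [142, 158, 165]]
```

Run:
```python
from h import *
im=cv2.imread("pics/top0.png")
g=[(321,194),(342.0,190.2),(363,187),(323.2,208.2),(344.7,204.7),(366,201.2)]
mod=[(.022,.064),(.022,0),(.022,-.064),(-.022,.064),(-.022,0),(-.022,-.064)]
def dev(im,p,r,ref):
    x,y=int(round(p[0])),int(round(p[1]));w=im[y-r:y+r+1,x-r:x+r+1].astype(float)
    d=w-np.array(ref); d1=np.abs(d).max(2); d2=np.abs((d[:,:,1]-d[:,:,0]))  # yellowness
    m=np.clip(np.maximum((d1-10)/10,(d2-3)/5),0,1)
    yy,xx=np.mgrid[y-r:y+r+1,x-r:x+r+1];return (m*xx).sum()/m.sum(),(m*yy).sum()/m.sum(),m.sum()
P=[]
for p in g:
    c=dev(im,p,4,(145,150,159));P.append(plane("top",c[0],c[1],.075)[:2]);print(p,np.round(c,2))
th,t,res=rigid(mod,P);print("cradle",th,t,np.round(res*1000,1))
# block tops: orange corner lists
hsv=cv2.cvtColor(im,cv2.COLOR_BGR2HSV)
big=cv2.resize(im[225:275,410:472],None,fx=12,fy=12,interpolation=cv2.INTER_CUBIC);cv2.imwrite("pics/b1.png",cv2.convertScaleAbs(big,alpha=1.5,beta=10))
big=cv2.resize(im[225:270,172:250],None,fx=10,fy=10,interpolation=cv2.INTER_CUBIC);cv2.imwrite("pics/b2.png",cv2.convertScaleAbs(big,alpha=1.8,beta=10))
big=cv2.resize(im[172:215,175:270],None,fx=8,fy=8,interpolation=cv2.INTER_CUBIC);cv2.imwrite("pics/b3.png",cv2.convertScaleAbs(big,alpha=1.8,beta=10))
s=cv2.imread("pics/scene0.png")
big=cv2.resize(s[115:200,360:460],None,fx=7,fy=7,interpolation=cv2.INTER_CUBIC);cv2.imwrite("pics/b4.png",cv2.convertScaleAbs(big,alpha=1.8,beta=10))
# post
g=cv2.cvtColor(im,cv2.COLOR_BGR2GRAY)
m=np.zeros_like(g);m[248:278,290:386]=(g[248:278,290:386]<142)
m=cv2.morphologyEx(m,cv2.MORPH_OPEN,np.ones((2,2)));pts=np.argwhere(m)[:,::-1].astype(np.float32);print(cv2.minAreaRect(pts))
```

```text
(321, 194) [320.95 193.72  25.6 ]
(342.0, 190.2) [341.84 190.25  26.9 ]
(363, 187) [362.88 186.76  23.5 ]
(323.2, 208.2) [323.29 208.    23.3 ]
(344.7, 204.7) [344.55 204.51  30.2 ]
(366, 201.2) [365.61 200.98  25.  ]
cradle 0.15971505497765964 [ 0.63629739 -0.06359915] [[ 0.1  0.5]
 [ 0.2  0.3]
 [ 0.3 -0.5]
 [-0.2  0.8]
 [-0.2 -0.2]
 [-0.1 -0.8]]
((337.9587707519531, 262.9646911621094), (10.200634002685547, 86.13016510009766), 85.60128784179688)
```

View pics/b1.png

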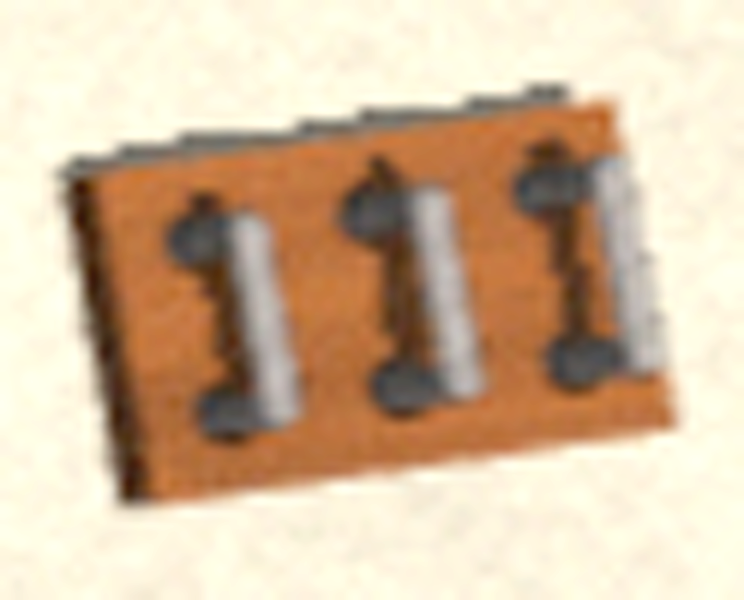

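View pics/b2.png

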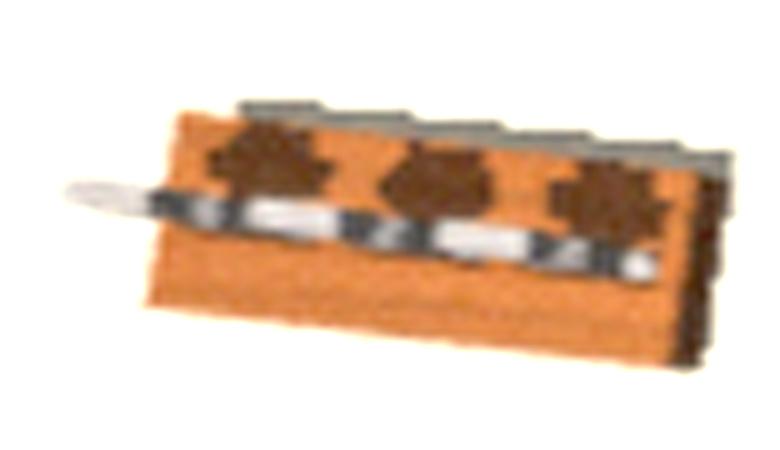

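View pics/b3.png

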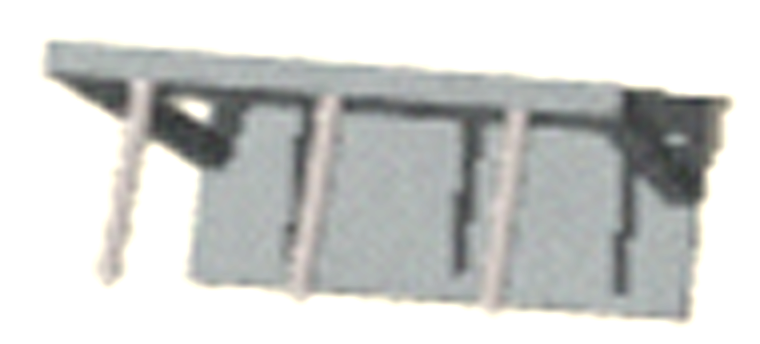

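View pics/b4.png

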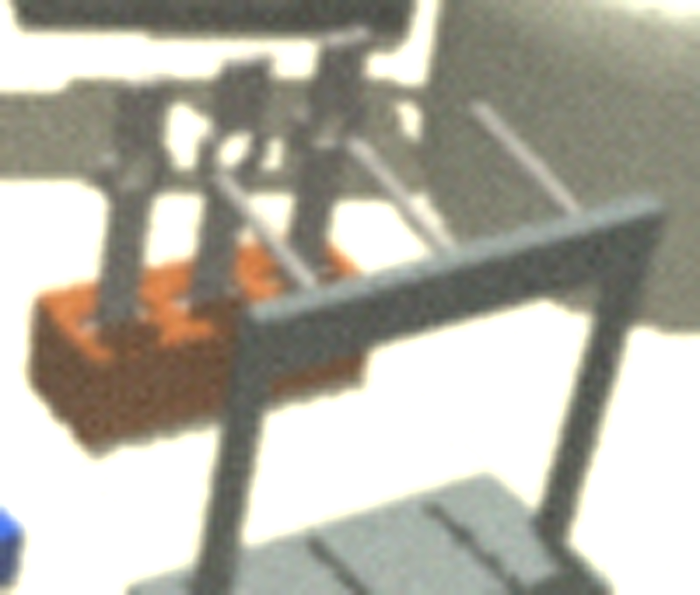

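```bash
cat >> h.py <<'E'
def go(X,yaw,p0=None,q0=None):
    "print deltas in tool axes to reach TCP X with tool z at heading yaw (mod pi), tool x down"
    s=ctrl.sense();p=s["eef_pos"] if p0 is None else np.array(p0);R=Ro.from_quat(s["tool_rot"]).as_matrix()
    best=None
    for k in(0,np.pi):
        z=np.array([np.cos(yaw+k),np.sin(yaw+k),0]);x=np.array([0,0,-1.]);T=np.c_[x,np.cross(z,x),z]
        r=Ro.from_matrix(R.T@T).as_rotvec()
        if best is None or np.linalg.norm(r)<np.linalg.norm(best[0]): best=(r,T)
    r,T=best
    print("TCP",np.round(p,4),"zhead",round(np.arctan2(R[1,2],R[0,2]),4),"q6",np.round(s["q"],2),"F",np.round(s["force"],1),"op",round(s["opening"],4),"t",round(s["time_s"],2))
    print(" world d mm",np.round((np.array(X)-p)*1000,1)," shift now-axes",np.round(R.T@(np.array(X)-p)/.3,4)," shift after-turn",np.round(T.T@(np.array(X)-p)/.3,4)," turn",np.round(r/np.pi,4))
E
python3 - <<'E'
from h import *
o=lambda u,v,x0,y0,k:(x0+(u+.5)/k-.5,y0+(v+.5)/k-.5)
cp=[]
for a,b in [((250,220),(282,415)),((430,195),(468,388)),((607,165),(647,362))]:
    A=plane("top",*o(*a,410,225,12),.094);B=plane("top",*o(*b,410,225,12),.094)
    print("ub",np.round((A+B)/2,4),"len",np.linalg.norm(A-B),"xhead",np.arctan2(*(A-B)[[1,0]]));cp.append((A+B)[:2]/2)
print(rigid([(0,.045),(0,0),(0,-.045)],cp))
for a,b in [((110,193),(343,38)),((292,217),(245,65)),((483,241),(140,90))]:
    pa=o(*a,172,225,10);pb=o(*b,360,115,7);print("sp",np.round(plane("top",*pa,.178),4),two(pa,pb))
for tp,bs,sb,ss in [((112,275),(142,85),(480,107),(575,212)),((300,290),(327,100),(352,145),(450,250)),((491,303),(515,113),(222,180),(312,285))]:
    a=plane("top",*o(*tp,175,172,8),.196);b=plane("top",*o(*bs,175,172,8),.186)
    print("peg tip",np.round(a,4),"base",np.round(b,4),"2view tip",two(o(*tp,175,172,8),o(*sb,360,115,7)),np.linalg.norm(a-b),"head tip->base",np.arctan2(*(b-a)[[1,0]]))
E1=plane("top",*o(30,381,290,170,4),.025);E2=plane("top",*o(350,356,290,170,4),.025);print("post plugs",E1,E2,(E1+E2)/2,np.linalg.norm(E1-E2))
go((0,0,0),0)
E
```

```text
ub [ 0.4722 -0.3183  0.094 ] len 0.047484637320189406 xhead 0.1153379232256167
ub [ 0.4782 -0.3631  0.094 ] len 0.04724954585684001 xhead 0.14183064789734523
ub [ 0.4846 -0.4068  0.094 ] len 0.04831986643322385 xhead 0.14216152330369197
(np.float64(0.13891513314863846), array([ 0.47833822, -0.362736  ]), array([[ 1.25393274e-04, -1.05070937e-04],
       [-1.69791196e-04, -3.69159159e-04],
       [ 4.43979220e-05,  4.74230096e-04]]))
sp [0.4934 0.3796 0.178 ] (array([0.49348421, 0.37955942, 0.17863496]), np.float64(0.0005211193711314835))
sp [0.4865 0.3299 0.178 ] (array([0.48634248, 0.33039971, 0.17472246]), np.float64(0.001214375146792084))
sp [0.4796 0.278  0.178 ] (array([0.47913284, 0.27808809, 0.17289788]), np.float64(0.0027195152263104674))
peg tip [0.5945 0.3618 0.196 ] base [0.6624 0.3577 0.186 ] 2view tip (array([0.59483743, 0.36162961, 0.200355  ]), np.float64(0.0031246675916674015)) 0.06866567063595978 head tip->base -0.05982182094508526
peg tip [0.5889 0.298  0.196 ] base [0.6566 0.2938 0.186 ] 2view tip (array([0.58913281, 0.29816685, 0.19757462]), np.float64(0.0014926972285172202)) 0.06853748102676924 head tip->base -0.06215360946595655
peg tip [0.584  0.2333 0.196 ] base [0.6515 0.2289 0.186 ] 2view tip (array([0.5842898 , 0.23371815, 0.1974307 ]), np.float64(0.0017939792593459603)) 0.06842994867057668 head tip->base -0.06474216014482347
post plugs [0.43585353 0.07842793 0.025     ] [ 0.45293269 -0.16760701  0.025     ] [ 0.44439311 -0.04458954  0.025     ] 0.2466270172913955
TCP [0.2487 0.5728 0.2302] zhead 1.161 q6 [ 1.04  0.05  1.61  0.    1.48 -0.12] F [ 0.6 -0.2 -1.6] op 0.085 t 0.1
 world d mm [-248.7 -572.8 -230.2]  shift now-axes [ 7.7110e-01 -4.0000e-04 -2.0801e+00]  shift after-turn [ 0.7673 -1.9092 -0.8291]  turn [ 3.696e-01 -6.000e-04  3.000e-04]
```

Run:
```python
from h import *
go((.444,-.0446,.10),1.161)
```

```text
TCP [0.2487 0.5728 0.2302] zhead 1.161 q6 [ 1.04  0.05  1.61  0.    1.48 -0.12] F [ 0.6 -0.2 -1.6] op 0.085 t 0.1
 world d mm [ 195.3 -617.4 -130.2]  shift now-axes [ 0.4366 -1.417  -1.6274]  shift after-turn [ 0.434  -1.4169 -1.6282]  turn [ 0.     -0.0006 -0.0001]
```

Call:
carry_out(rows=[[[0,-0.095,-0.108,0,0,0,-1],[0,-0.095,-0.108,0,0,0,-1],[0,-0.095,-0.108,0,0,0,-1],[0,-0.095,-0.108,0,0,0,-1],[0,-0.095,-0.108,0,0,0,-1]]], squeeze=60)

```text
time_s: 0.72
eef_pos: [0.3151, 0.3664, 0.2307]
tool_rot: [-0.388, 0.591, 0.388, 0.591]
force: [0.4, -0.2, -0.5]
opening: 0.0854
```

Call:
carry_out(rows=[[[0,-0.095,-0.108,0,0,0,-1],[0,-0.095,-0.108,0,0,0,-1],[0,-0.095,-0.108,0,0,0,-1],[0,-0.095,-0.108,0,0,0,-1],[0,-0.095,-0.108,0,0,0,-1]]])

```text
time_s: 1.35
eef_pos: [0.3813, 0.1611, 0.2309]
tool_rot: [-0.388, 0.591, 0.388, 0.591]
force: [-0.3, -0.7, 0.3]
opening: 0.0856
```

Call:
carry_out(rows=[[[0,-0.095,-0.108,0,0,0,-1],[0,-0.095,-0.108,0,0,0,-1],[0,-0.095,-0.108,0,0,0,-1],[0,-0.095,-0.108,0,0,0,-1],[0,-0.095,-0.108,0,0,0,-1]]])

```text
time_s: 1.98
eef_pos: [0.4474, -0.0442, 0.2309]
tool_rot: [-0.388, 0.591, 0.388, 0.591]
force: [0.7, 0.1, -0.1]
opening: 0.0855
```

Call:
carry_out(rows=[[[0,0,0,0.058,0,0,-1],[0,0,0,0.058,0,0,-1],[0,0,0,0.058,0,0,-1],[0,0,0,0.058,0,0,-1],[0,0,0,0.058,0,0,-1]]])

```text
time_s: 2.6
eef_pos: [0.4472, -0.0428, 0.2308]
tool_rot: [-0.086, 0.702, 0.086, 0.702]
force: [-0.7, 0.1, -0.3]
opening: 0.0852
```

Call:
carry_out(rows=[[[0.1,0,0,0.058,0,0,-1],[0.1,0,0,0,0,0,-1],[0,0,0,0,0,0,-1]]])

```text
time_s: 2.98
eef_pos: [0.4453, -0.0423, 0.1682]
tool_rot: [-0.023, 0.709, 0.025, 0.705]
force: [-0.4, -0.0, -0.5]
opening: 0.0855
```

Run:
```python
from h import *
go((.444,-.0446,.003),.069)
shot("top","c1",(270,160,400,290),6)
```

```text
TCP [ 0.4453 -0.0423  0.1682] zhead 0.0679 q6 [-0.26 -0.34  2.08 -0.    1.42 -0.33] F [-0.4 -0.  -0.5] op 0.0855 t 2.98
 world d mm [  -1.3   -2.3 -165.2]  shift now-axes [ 0.5507 -0.0086 -0.0015]  shift after-turn [ 0.5507 -0.0075 -0.0049]  turn [-0.0004 -0.002  -0.0007]
```

View pics/c1.png

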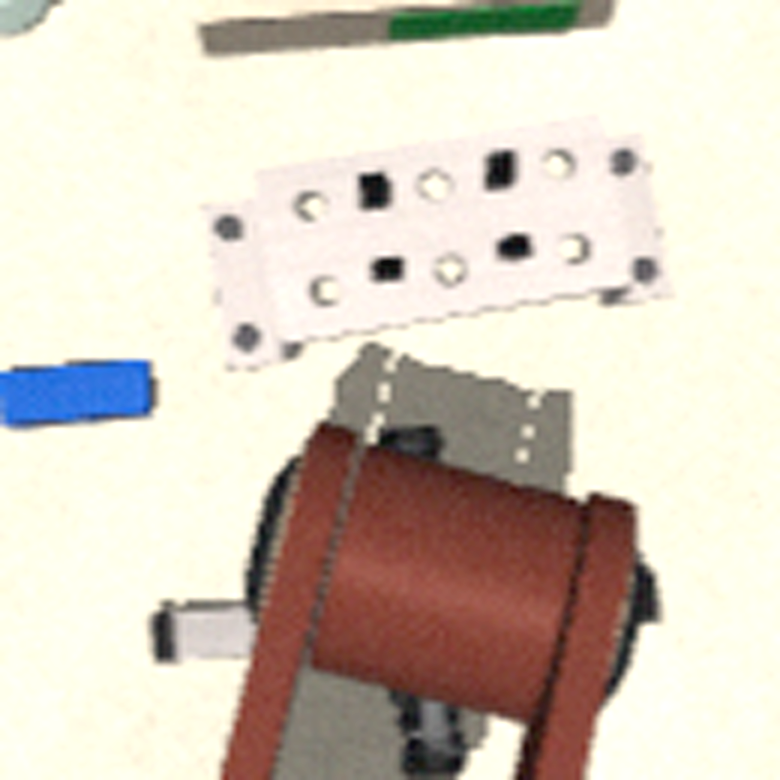

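Call:
carry_out(rows=[[[0.14,-0.008,-0.005,0,0,0,-1],[0.14,0,0,0,0,0,-1],[0.14,0,0,0,0,0,-1],[0.08,0,0,0,0,0,-1],[0.03,0,0,0,0,0,-1]]])

```text
time_s: 3.65
eef_pos: [0.4464, -0.0454, 0.0122]
tool_rot: [-0.024, 0.707, 0.024, 0.707]
force: [0.1, 0.1, 0.8]
opening: 0.0856
```

Call:
carry_out(rows=[[[0.013,0,0,0,0,0,-1],[0,0,0,0,0,0,1],[0,0,0,0,0,0,1],[0,0,0,0,0,0,1],[0,0,0,0,0,0,1]]])

```text
time_s: 4.28
eef_pos: [0.4461, -0.0455, 0.009]
tool_rot: [-0.024, 0.707, 0.024, 0.707]
force: [-3.1, -0.4, 5.2]
opening: 0.0236
```

Run:
```python
from h import *
go((.6363,-.0636,.18),.16)
```

```text
TCP [ 0.4461 -0.0455  0.009 ] zhead 0.0679 q6 [-0.27 -0.12  2.18 -0.    1.08 -0.34] F [-3.1 -0.4  5.2] op 0.0236 t 4.28
 world d mm [190.2 -18.1 171. ]  shift now-axes [-0.5702 -0.1035  0.6281]  shift after-turn [-0.57   -0.1606  0.6162]  turn [-0.0293 -0.0001  0.0001]
```

Call:
carry_out(rows=[[[-0.04,0,0,0,0,0,1],[-0.1,0,0,0,0,0,1],[-0.14,0,0,0,0,0,1],[-0.14,0,0,0,0,0,1],[-0.12,0,0,0,0,0,1]]])

```text
time_s: 4.9
eef_pos: [0.4457, -0.0451, 0.1716]
tool_rot: [-0.024, 0.707, 0.024, 0.707]
force: [1.5, 0.6, -4.6]
opening: 0.0233
```

Call:
carry_out(rows=[[[0,-0.025,0.1,-0.015,0,0,1],[0,-0.03,0.1,-0.0143,0,0,1],[0,-0.03,0.13,0,0,0,1],[0,-0.03,0.13,0,0,0,1],[0,-0.03,0.13,0,0,0,1]]])

```text
time_s: 5.52
eef_pos: [0.6277, -0.0641, 0.1693]
tool_rot: [-0.056, 0.705, 0.057, 0.704]
force: [1.2, -0.5, -5.6]
opening: 0.0235
```

Call:
carry_out(rows=[[[0,0,0,0,0,0,1],[0,0,0,0,0,0,1]]])

```text
time_s: 5.78
eef_pos: [0.6262, -0.0641, 0.1693]
tool_rot: [-0.056, 0.706, 0.057, 0.704]
force: [-0.3, -0.0, -5.9]
opening: 0.0235
```

Run:
```python
from h import *
go((.6363,-.0636,.077),.16)
shot("top","c2",(270,140,410,240),5.5)
shot("scene","c3",(210,130,390,270),4.3)
```

```text
TCP [ 0.6262 -0.0641  0.1693] zhead 0.1599 q6 [-0.22  0.11  1.66  0.    1.38 -0.38] F [-0.3 -0.  -5.9] op 0.0235 t 5.78
 world d mm [ 10.1   0.5 -92.3]  shift now-axes [ 0.3074 -0.0042  0.0343]  shift after-turn [ 0.3075 -0.0038  0.0335]  turn [-0.     -0.0008 -0.0003]
```

View pics/c2.png

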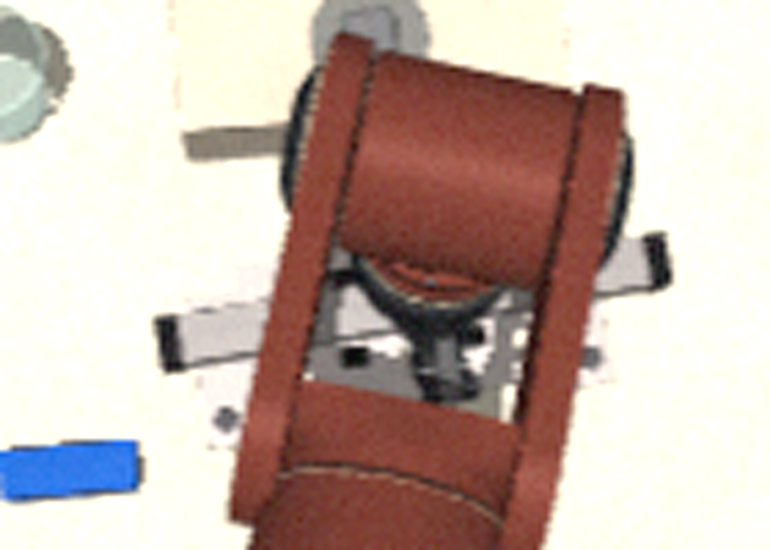

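View pics/c3.png

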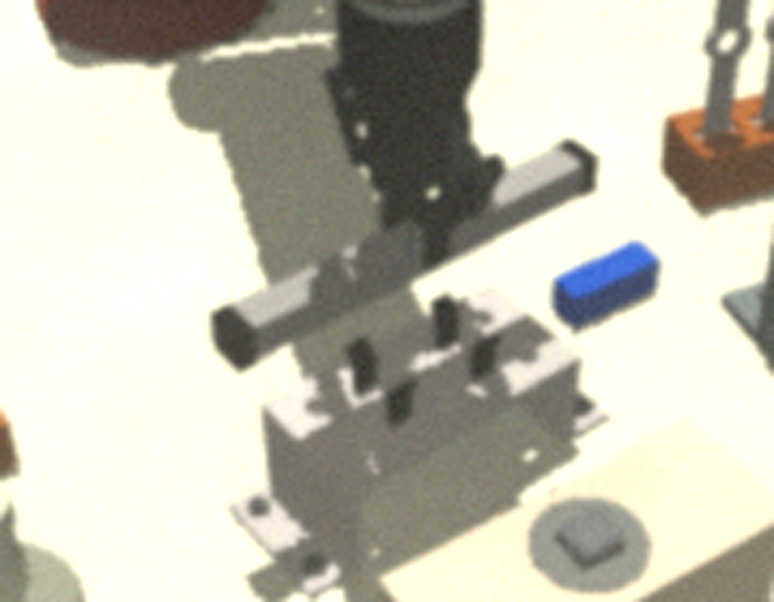

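Run:
```python
from h import *
o=lambda u,v,x0,y0,k:(x0+(u+.5)/k-.5,y0+(v+.5)/k-.5)
A=plane("top",*o(160,345,270,140,5.5),.185);B=plane("top",*o(665,261,270,140,5.5),.185)
print(A,B,(A+B)/2,np.linalg.norm(A-B),np.arctan2(*(B-A)[[1,0]])+np.pi/2)
```

```text
[0.60400717 0.06427161 0.185     ] [ 0.64475584 -0.18885465  0.185     ] [ 0.62438151 -0.06229152  0.185     ] 0.25638517813743006 0.1596121972967075
```

Call:
carry_out(rows=[[[0,0,0.037,0,0,0,1],[0.05,0,0,0,0,0,1],[0.08,0,0,0,0,0,1],[0.05,0,0,0,0,0,1],[0,0,0,0,0,0,1]]])

```text
time_s: 6.5
eef_pos: [0.6365, -0.0622, 0.1137]
tool_rot: [-0.056, 0.706, 0.057, 0.703]
force: [-0.6, -1.0, -4.7]
opening: 0.0234
```

Call:
carry_out(rows=[[[0.04,0,0,0,0,0,1],[0.03,0,0,0,0,0,1],[0.02,0,0,0,0,0,1],[0,0,0,0,0,0,1]]])

```text
time_s: 7.0
eef_pos: [0.6388, -0.0634, 0.105]
tool_rot: [-0.057, 0.706, 0.056, 0.704]
force: [-39.4, 5.5, 57.0]
opening: 0.0235
```

Run:
```python
from h import *
go((.6363,-.0636,.084),.16)
shot("scene","c4",(210,130,390,270),4.3)
```

```text
TCP [ 0.6388 -0.0634  0.105 ] zhead 0.1608 q6 [-0.21  0.2   1.67 -0.    1.27 -0.37] F [-39.4   5.5  57. ] op 0.0235 t 7.0
 world d mm [ -2.5  -0.2 -21. ]  shift now-axes [ 0.0701  0.0007 -0.0083]  shift after-turn [ 0.0701  0.0006 -0.0085]  turn [ 0.0002 -0.0009  0.0005]
```

View pics/c4.png

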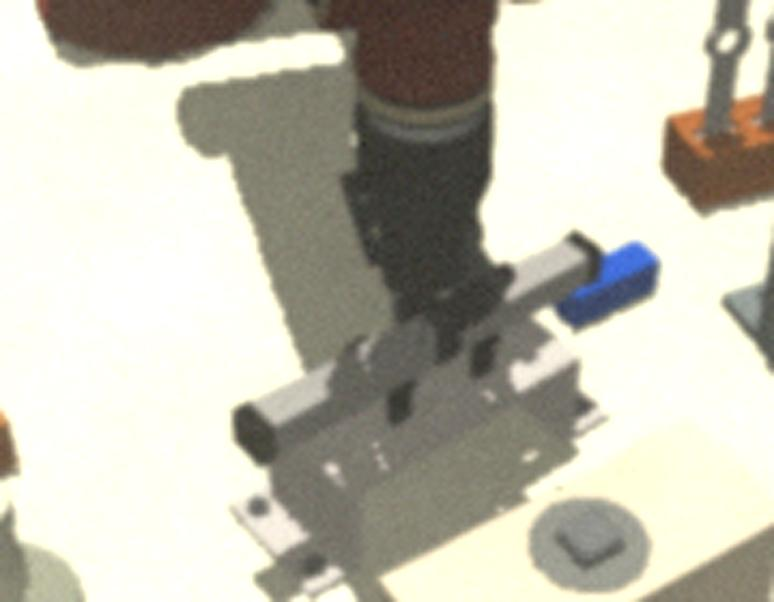

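Call:
carry_out(rows=[[[-0.05,0,-0.006,0,0,0,1],[0,0,0,0,0,0,1],[0,0,0,0,0,0,1]]])

```text
time_s: 7.42
eef_pos: [0.6359, -0.0628, 0.1031]
tool_rot: [-0.056, 0.705, 0.057, 0.704]
force: [0.2, -0.0, -5.0]
opening: 0.0235
```

Run:
```python
from h import *
go((.6363,-.0636,.084),.16)
shot("scene","c4",(210,130,390,270),4.3)
shot("top","c5",(270,140,410,240),5.5)
```

```text
TCP [ 0.6359 -0.0628  0.1031] zhead 0.1598 q6 [-0.21  0.19  1.68  0.    1.27 -0.37] F [ 0.2 -0.  -5. ] op 0.0235 t 7.42
 world d mm [  0.4  -0.8 -19.1]  shift now-axes [ 0.0637 -0.0029  0.0008]  shift after-turn [ 0.0637 -0.0029  0.0008]  turn [-0.0001 -0.0004 -0.0002]
```

View pics/c5.png

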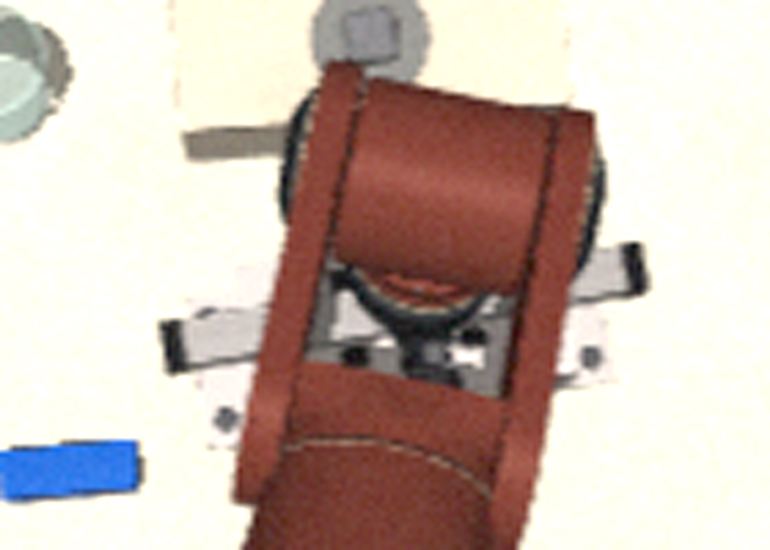

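View pics/c4.png

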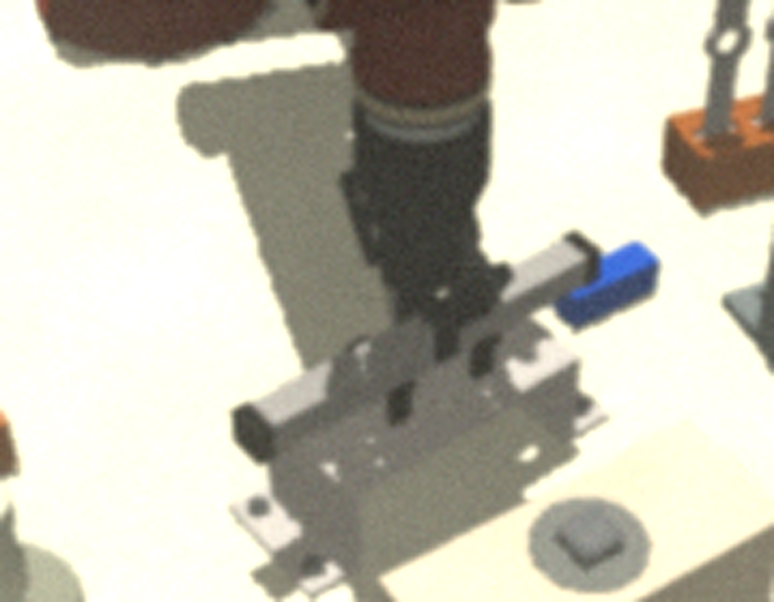

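Run:
```python
from h import *
o=lambda u,v,x0,y0,k:(x0+(u+.5)/k-.5,y0+(v+.5)/k-.5)
A=plane("top",*o(162,346,270,140,5.5),.119);B=plane("top",*o(646,269,270,140,5.5),.119)
print(A,B,(A+B)/2,np.linalg.norm(A-B),np.arctan2(*(B-A)[[1,0]])+np.pi/2)
```

```text
[0.61431672 0.06722658 0.119     ] [ 0.65381732 -0.18990892  0.119     ] [ 0.63406702 -0.06134117  0.119     ] 0.2601518062888876 0.15242628114266266
```

Call:
carry_out(rows=[[[0.03,0,0,0,0,0,1],[0,0,0,0,0,0,1],[0,0,0,0,0,0,1]]])

```text
time_s: 7.9
eef_pos: [0.6362, -0.0628, 0.0947]
tool_rot: [-0.056, 0.705, 0.057, 0.705]
force: [0.6, -0.6, -5.1]
opening: 0.0237
```

Moving down freely, so it is between the lugs.

Call:
carry_out(rows=[[[0.02,0,0,0,0,0,1],[0.01,0,0,0,0,0,1],[0,0,0,0,0,0,1]]])

```text
time_s: 8.28
eef_pos: [0.6361, -0.0628, 0.0858]
tool_rot: [-0.056, 0.705, 0.057, 0.705]
force: [-0.2, -0.6, -4.8]
opening: 0.0241
```

Call:
carry_out(rows=[[[0.006,0,0,0,0,0,1],[0,0,0,0,0,0,1]]])

```text
time_s: 8.52
eef_pos: [0.6364, -0.0629, 0.0845]
tool_rot: [-0.056, 0.705, 0.056, 0.705]
force: [0.2, -0.2, -6.3]
opening: 0.0234
```

Call:
carry_out(rows=[[[0.005,0,0,0,0,0,1],[0,0,0,0,0,0,1]]])

```text
time_s: 8.78
eef_pos: [0.6367, -0.0629, 0.0841]
tool_rot: [-0.057, 0.705, 0.056, 0.705]
force: [-2.4, 0.7, 0.9]
opening: 0.0231
```

Call:
carry_out(rows=[[[0.005,0,0,0,0,0,1],[0,0,0,0,0,0,1]]])

```text
time_s: 9.02
eef_pos: [0.6367, -0.0629, 0.084]
tool_rot: [-0.057, 0.705, 0.056, 0.705]
force: [-6.3, 1.4, 7.8]
opening: 0.0232
```

Call:
carry_out(rows=[[[0,0,0,0,0,0,-0.3],[0,0,0,0,0,0,-0.3],[-0.1,0,0,0,0,0,-0.3],[-0.15,0,0,0,0,0,-0.3],[-0.15,0,0,0,0,0,-0.3]]])

```text
time_s: 9.65
eef_pos: [0.6364, -0.0629, 0.2026]
tool_rot: [-0.056, 0.705, 0.056, 0.705]
force: [1.0, 0.2, 0.5]
opening: 0.0556
```

Run:
```python
from h import *
# ubolts: camera positions; crown yaw ~0.14 => jaws along x: heading 0.14. start with the one nearest (y=-.318)
go((.4722,-.3183,.16),.14)
```

```text
TCP [ 0.6364 -0.0629  0.2026] zhead 0.1597 q6 [-0.21  0.1   1.61  0.    1.43 -0.37] F [1.  0.2 0.5] op 0.0556 t 9.65
 world d mm [-164.2 -255.4  -42.6]  shift now-axes [ 0.1419 -0.7534 -0.6759]  shift after-turn [ 0.142  -0.7666 -0.6609]  turn [0.0063 0.     0.    ]
```

Call:
carry_out(rows=[[[0,-0.11,-0.0945,0.006,0,0,-1],[0,-0.11,-0.0945,0,0,0,-1],[0,-0.11,-0.0945,0,0,0,-1],[0,-0.11,-0.0945,0,0,0,-1],[0,-0.11,-0.0945,0,0,0,-1]]])

```text
time_s: 10.28
eef_pos: [0.5194, -0.2479, 0.2018]
tool_rot: [-0.05, 0.705, 0.05, 0.706]
force: [0.6, 0.2, 0.1]
opening: 0.0854
```

Call:
carry_out(rows=[[[0.04,-0.11,-0.0945,0,0,0,-1],[0.04,-0.11,-0.0945,0,0,0,-1],[0,0,0,0,0,0,-1],[0,0,0,0,0,0,-1]]])

```text
time_s: 10.78
eef_pos: [0.4734, -0.3199, 0.1778]
tool_rot: [-0.05, 0.705, 0.05, 0.706]
force: [-0.9, 0.0, 0.9]
opening: 0.0854
```

Run:
```python
from h import *
go((.4722,-.3183,.055),.14)
shot("top","d1",(290,140,480,280),4.2)
shot("scene","d2",(130,120,350,280),3.6)
```

```text
TCP [ 0.4734 -0.3199  0.1778] zhead 0.1405 q6 [-0.72 -0.04  1.79  0.    1.38 -0.87] F [-0.9  0.   0.9] op 0.0854 t 10.78
 world d mm [  -1.2    1.6 -122.8]  shift now-axes [ 0.4095  0.0059 -0.0036]  shift after-turn [ 0.4095  0.0058 -0.0032]  turn [0.0002 0.0003 0.0001]
```

View pics/d1.png

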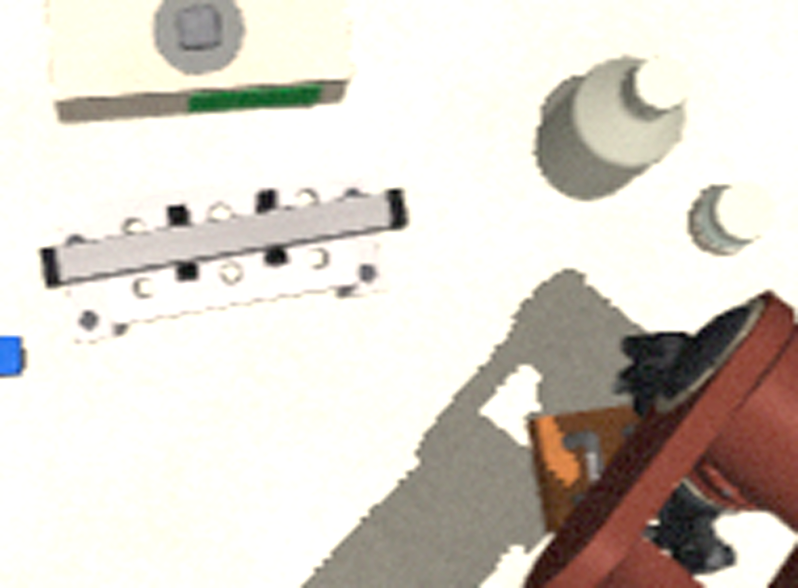

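View pics/d2.png

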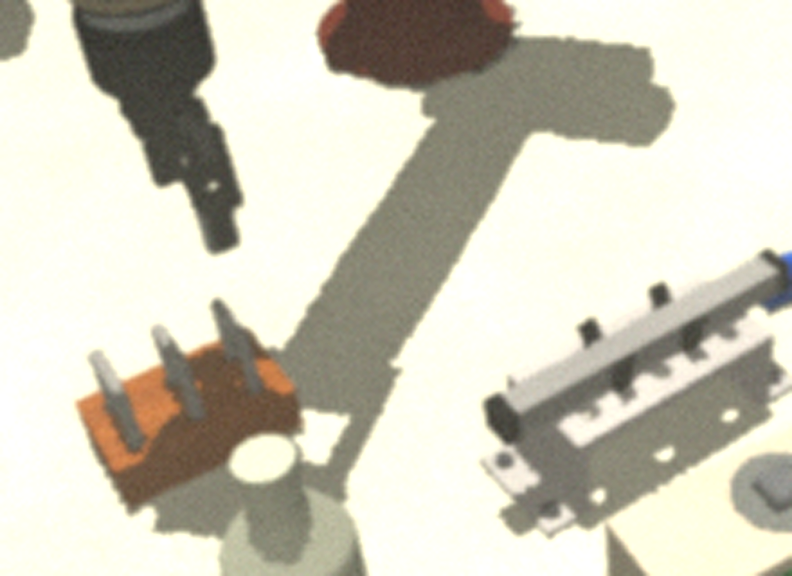

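Call:
carry_out(rows=[[[0.1,0.006,-0.003,0,0,0,-1],[0.12,0,0,0,0,0,-1],[0.1,0,0,0,0,0,-1],[0.06,0,0,0,0,0,-1],[0.02,0,0,0,0,0,-1]]])

```text
time_s: 11.5
eef_pos: [0.4721, -0.3175, 0.0568]
tool_rot: [-0.05, 0.706, 0.05, 0.705]
force: [-0.0, 0.2, 0.7]
opening: 0.0849
```

Call:
carry_out(rows=[[[0,0,0,0,0,0,0.3],[0,0,0,0,0,0,0.3],[0,0,0,0,0,0,0.3],[0,0,0,0,0,0,0.3]]])

```text
time_s: 12.0
eef_pos: [0.4728, -0.3192, 0.0595]
tool_rot: [-0.05, 0.705, 0.049, 0.706]
force: [-2.1, 0.7, 5.8]
opening: 0.052
```

Run:
```python
from h import *
go((.4722,-.3183,.055),.14)
```

```text
TCP [ 0.4728 -0.3192  0.0595] zhead 0.1408 q6 [-0.72  0.09  1.88 -0.    1.17 -0.86] F [-2.1  0.7  5.8] op 0.052 t 12.0
 world d mm [-0.6  0.9 -4.5]  shift now-axes [ 0.015   0.0031 -0.0015]  shift after-turn [ 0.015   0.0031 -0.0015]  turn [0.0003 0.0006 0.0007]
```

Call:
carry_out(rows=[[[0,0,0,0,0,0,-0.7],[0,0,0,0,0,0,-0.7],[-0.015,0,0,0,0,0,0.3],[0,0,0,0,0,0,0.3],[0,0,0,0,0,0,0.3]]])

```text
time_s: 12.62
eef_pos: [0.4722, -0.3184, 0.0625]
tool_rot: [-0.05, 0.705, 0.05, 0.706]
force: [0.8, 0.2, 2.4]
opening: 0.0519
```

Call:
carry_out(rows=[[[0,0,0,0,0,0,0.3],[-0.03,0,0,0,0,0,0.3],[-0.08,0,0,0,0,0,0.3],[-0.12,0,0,0,0,0,0.3],[-0.12,0,0,0,0,0,0.3]]])

```text
time_s: 13.25
eef_pos: [0.4714, -0.3178, 0.1677]
tool_rot: [-0.049, 0.706, 0.05, 0.705]
force: [1.0, -0.1, -1.3]
opening: 0.0516
```

Run:
```python
from h import *
c,s=np.cos(.16),np.sin(.16)
for y in(-.064,0,.064): print(y,.6363-s*y,-.0636+c*y)
go((.6363+s*.064,-.0636-c*.064,.19),.16)
shot("scene","d3",(130,120,350,280),3.6)
```

```text
-0.064 0.6464963652233118 -0.12678254613604012
0 0.6363 -0.0636
0.064 0.6261036347766882 -0.00041745386395987405
TCP [ 0.4714 -0.3178  0.1677] zhead 0.141 q6 [-0.72 -0.03  1.81  0.    1.37 -0.86] F [ 1.  -0.1 -1.3] op 0.0516 t 13.25
 world d mm [175.1 191.   22.3]  shift now-axes [-0.0743  0.5485  0.6671]  shift after-turn [-0.0743  0.5356  0.6775]  turn [-0.0061 -0.0003 -0.0003]
```

View pics/d3.png

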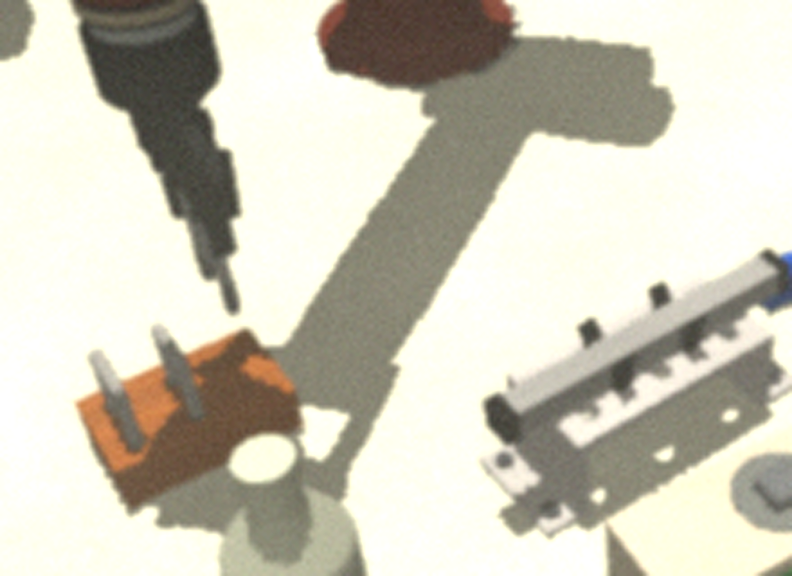

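Call:
carry_out(rows=[[[-0.03,0.05,0.06,-0.006,0,0,0.3],[0,0.1,0.125,0,0,0,0.3],[0,0.1,0.125,0,0,0,0.3],[0,0.1,0.125,0,0,0,0.3],[0,0.1,0.125,0,0,0,0.3]]])

```text
time_s: 13.92
eef_pos: [0.6172, -0.1571, 0.1757]
tool_rot: [-0.056, 0.705, 0.056, 0.705]
force: [1.0, -0.4, -1.1]
opening: 0.0521
```

Call:
carry_out(rows=[[[0,0.09,0.118,0,0,0,0.3],[0,0,0,0,0,0,0.3],[0,0,0,0,0,0,0.3]]])

```text
time_s: 14.3
eef_pos: [0.6467, -0.1263, 0.1755]
tool_rot: [-0.057, 0.705, 0.057, 0.704]
force: [-0.1, -0.6, -1.4]
opening: 0.0518
```

Run:
```python
from h import *
go((.6466,-.1266,.16),.16)
shot("scene","d4",(220,150,360,270),5.5)
shot("top","d5",(290,140,420,240),6)
```

```text
TCP [ 0.6467 -0.1263  0.1755] zhead 0.1601 q6 [-0.31  0.17  1.58 -0.    1.39 -0.47] F [-0.1 -0.6 -1.4] op 0.0518 t 14.3
 world d mm [ -0.1  -0.3 -15.5]  shift now-axes [ 0.0516 -0.0008 -0.0005]  shift after-turn [ 0.0516 -0.0008 -0.0005]  turn [ 0.     -0.0004 -0.    ]
```

View pics/d4.png

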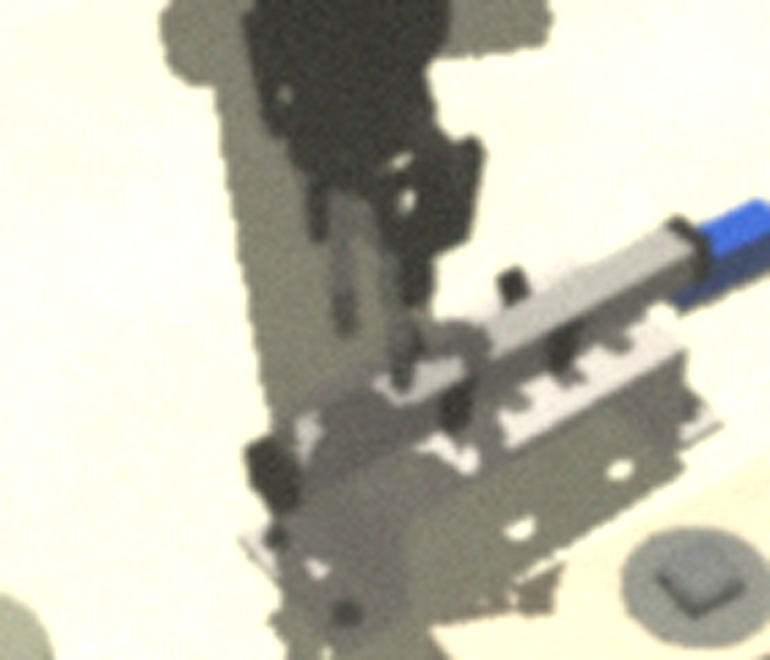

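View pics/d5.png

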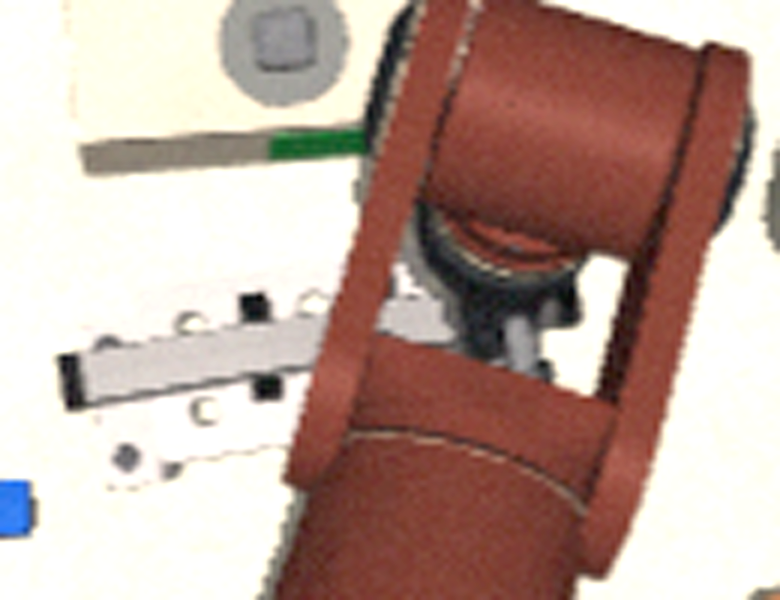

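Run:
```python
from h import *
k=5.5
for sgn in(1,-1):
  for z in(.123,):
    p=proj("scene",(.6467+sgn*.022*np.cos(.16),-.1263+sgn*.022*np.sin(.16),z));print(sgn,z,(p-[220,150]+.5)*k-.5)
# nominal U centre-of-crown check in earlier holder image via scene: crown ends
```

```text
1 0.123 [402.52679553 390.35112816]
-1 0.123 [345.72379414 336.9591635 ]
```

Call:
carry_out(rows=[[[0.06,0,0,0,0,0,0.3],[0.06,0,0,0,0,0,0.3],[0.02,0,0,0,0,0,0.3],[0,0,0,0,0,0,0.3]]])

```text
time_s: 14.9
eef_pos: [0.6465, -0.1261, 0.1326]
tool_rot: [-0.056, 0.706, 0.057, 0.704]
force: [-0.5, 0.7, -1.3]
opening: 0.0521
```

Run:
```python
from h import *
go((.6466,-.1266,.078),.16)
shot("scene","d6",(260,170,340,250),8)
shot("top","d7",(330,160,400,220),11)
```

```text
TCP [ 0.6465 -0.1261  0.1326] zhead 0.1596 q6 [-0.31  0.21  1.61 -0.    1.32 -0.47] F [-0.5  0.7 -1.3] op 0.0521 t 14.9
 world d mm [  0.1  -0.5 -54.6]  shift now-axes [ 0.182  -0.0018  0.0004]  shift after-turn [ 0.182  -0.0016 -0.    ]  turn [-0.0001 -0.0007 -0.0003]
```

View pics/d6.png

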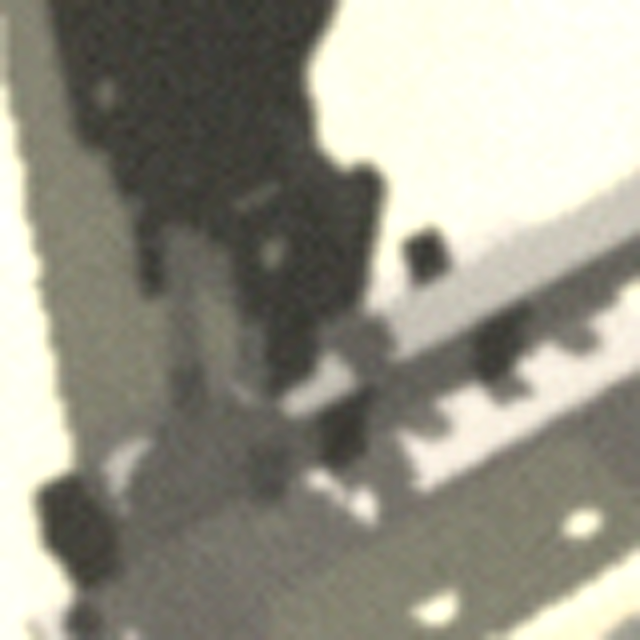

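View pics/d7.png

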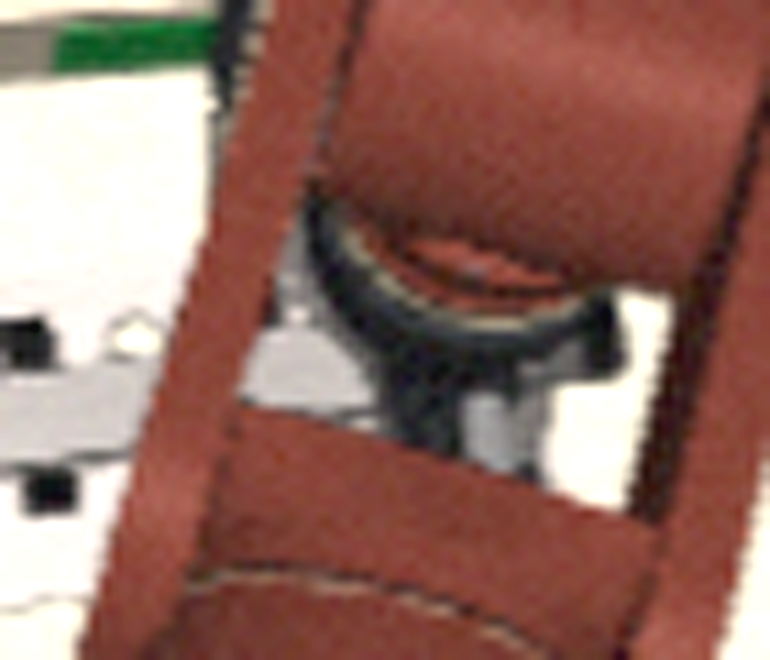

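Call:
carry_out(rows=[[[0.02,0,0,0,0,0,0.3],[0.015,0,0,0,0,0,0.3],[0,0,0,0,0,0,0.3]]])

```text
time_s: 15.38
eef_pos: [0.6469, -0.126, 0.1229]
tool_rot: [-0.056, 0.705, 0.057, 0.704]
force: [0.7, 0.7, -0.6]
opening: 0.0522
```

Call:
carry_out(rows=[[[0.02,0,0,0,0,0,0.3],[0.015,0,0,0,0,0,0.3],[0,0,0,0,0,0,0.3]]])

```text
time_s: 15.75
eef_pos: [0.6468, -0.1261, 0.1122]
tool_rot: [-0.056, 0.705, 0.057, 0.704]
force: [-1.2, -0.4, -0.9]
opening: 0.0519
```

Call:
carry_out(rows=[[[0.03,0,0,0,0,0,0.3],[0.03,0,0,0,0,0,0.3],[0,0,0,0,0,0,0.3]]])

```text
time_s: 16.12
eef_pos: [0.6463, -0.1259, 0.0934]
tool_rot: [-0.056, 0.706, 0.057, 0.704]
force: [-0.1, 1.3, -1.3]
opening: 0.0522
```

Going in freely. About 15 mm remain.

Call:
carry_out(rows=[[[0.03,0,0,0,0,0,0.3],[0.012,0,0,0,0,0,0.3],[0,0,0,0,0,0,0.3]]])

```text
time_s: 16.5
eef_pos: [0.647, -0.1261, 0.0819]
tool_rot: [-0.056, 0.705, 0.057, 0.705]
force: [-0.7, -0.1, -1.0]
opening: 0.0519
```

Call:
carry_out(rows=[[[0.006,0,0,0,0,0,0.3],[0,0,0,0,0,0,0.3]]])

```text
time_s: 16.75
eef_pos: [0.6473, -0.1262, 0.0808]
tool_rot: [-0.056, 0.705, 0.056, 0.705]
force: [0.4, 0.8, -0.7]
opening: 0.0517
```

Call:
carry_out(rows=[[[0.006,0,0,0,0,0,0.3],[0,0,0,0,0,0,0.3]]])

```text
time_s: 17.0
eef_pos: [0.6472, -0.1262, 0.0788]
tool_rot: [-0.056, 0.705, 0.056, 0.705]
force: [-0.3, -0.0, -1.5]
opening: 0.0522
```

Call:
carry_out(rows=[[[0.006,0,0,0,0,0,0.3],[0,0,0,0,0,0,0.3]]])

```text
time_s: 17.25
eef_pos: [0.6475, -0.1263, 0.0775]
tool_rot: [-0.057, 0.705, 0.056, 0.705]
force: [-0.6, -0.6, 0.6]
opening: 0.0521
```

Call:
carry_out(rows=[[[0.005,0,0,0,0,0,0.3],[0,0,0,0,0,0,0.3]]])

```text
time_s: 17.5
eef_pos: [0.6476, -0.1263, 0.0774]
tool_rot: [-0.057, 0.705, 0.056, 0.705]
force: [-3.6, 0.8, 8.2]
opening: 0.0518
```

Call:
carry_out(rows=[[[0,0,0,0,0,0,-0.6],[0,0,0,0,0,0,-0.6],[-0.08,0,0,0,0,0,-0.6],[-0.15,0,0,0,0,0,-0.6],[-0.15,0,0,0,0,0,-0.6]]])

```text
time_s: 18.12
eef_pos: [0.6469, -0.1261, 0.1899]
tool_rot: [-0.056, 0.705, 0.057, 0.704]
force: [0.3, 0.2, -0.0]
opening: 0.068
```

Run:
```python
from h import *
go((.4782,-.3628,.19),.14)
shot("scene","e1",(220,150,360,270),5.5)
```

```text
TCP [ 0.6469 -0.1261  0.1899] zhead 0.1597 q6 [-0.31  0.16  1.57  0.    1.42 -0.47] F [ 0.3  0.2 -0. ] op 0.068 t 18.12
 world d mm [-1.687e+02 -2.367e+02  1.000e-01]  shift now-axes [-0.     -0.6895 -0.6805]  shift after-turn [-4.000e-04 -7.028e-01 -6.668e-01]  turn [ 0.0063 -0.0004 -0.0002]
```

View pics/e1.png

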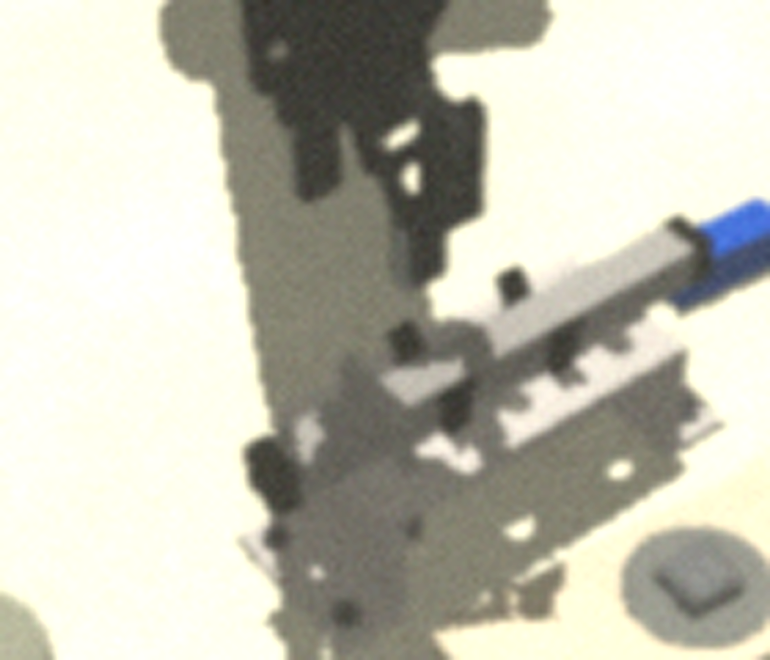

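Run:
```python
from h import *
print(plane("top",446,159,.2),plane("top",430,175,.0),plane("top",463,191,.06))
```

```text
[ 0.71919402 -0.34161534  0.2       ] [ 0.72090641 -0.34992105  0.        ] [ 0.65591714 -0.4324844   0.06      ]
```

Call:
carry_out(rows=[[[-0.05,-0.07,-0.0665,0.006,0,0,-1],[0,-0.105,-0.1,0,0,0,-1],[0,-0.105,-0.1,0,0,0,-1],[0,-0.105,-0.1,0,0,0,-1],[0,-0.105,-0.1,0,0,0,-1]]])

```text
time_s: 18.8
eef_pos: [0.5289, -0.2927, 0.2042]
tool_rot: [-0.05, 0.705, 0.05, 0.705]
force: [-0.4, -1.0, -0.2]
opening: 0.0856
```

Call:
carry_out(rows=[[[0,-0.105,-0.1,0,0,0,-1],[0.05,-0.105,-0.1,0,0,0,-1],[0,0,0,0,0,0,-1],[0,0,0,0,0,0,-1]]])

```text
time_s: 19.3
eef_pos: [0.4794, -0.3623, 0.1893]
tool_rot: [-0.049, 0.705, 0.05, 0.705]
force: [-0.8, -0.3, 1.0]
opening: 0.0853
```

Run:
```python
from h import *
go((.4782,-.3628,.06),.14)
shot("top","e2",(290,140,480,280),4.2)
```

```text
TCP [ 0.4794 -0.3623  0.1893] zhead 0.1406 q6 [-0.77  0.03  1.71  0.    1.4  -0.91] F [-0.8 -0.3  1. ] op 0.0853 t 19.3
 world d mm [  -1.2   -0.5 -129.3]  shift now-axes [ 0.4311 -0.0013 -0.0042]  shift after-turn [ 0.4311 -0.0011 -0.0041]  turn [ 0.0002  0.0001 -0.0002]
```

View pics/e2.png

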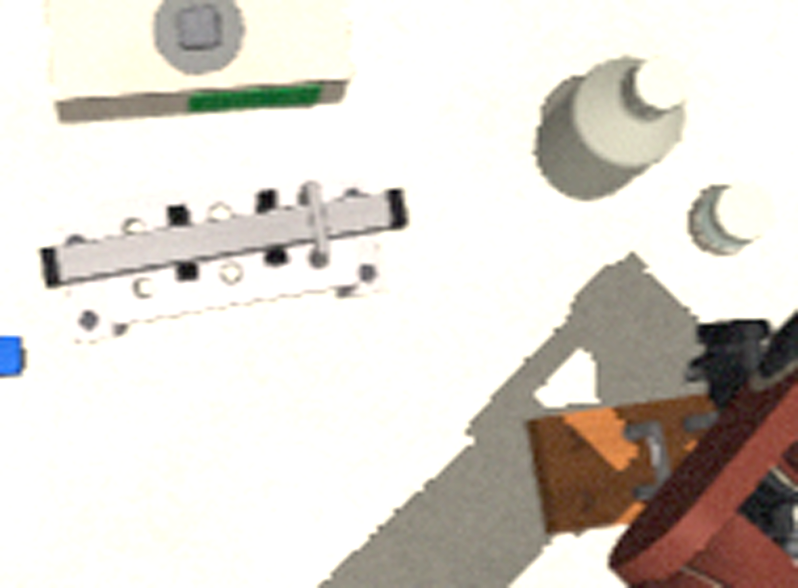

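Call:
carry_out(rows=[[[0.1,-0.001,-0.004,0,0,0,-1],[0.12,0,0,0,0,0,-1],[0.12,0,0,0,0,0,-1],[0.06,0,0,0,0,0,-1],[0.015,0,0,0,0,0,-1]]])

```text
time_s: 19.98
eef_pos: [0.4783, -0.3621, 0.0643]
tool_rot: [-0.05, 0.706, 0.051, 0.705]
force: [-0.1, 0.5, -0.2]
opening: 0.0851
```

Call:
carry_out(rows=[[[0,0,0,0,0,0,0.3],[0,0,0,0,0,0,0.3],[0,0,0,0,0,0,0.3],[0,0,0,0,0,0,0.3]]])

```text
time_s: 20.48
eef_pos: [0.4791, -0.3642, 0.0675]
tool_rot: [-0.051, 0.705, 0.049, 0.706]
force: [-1.8, 0.1, 6.2]
opening: 0.0518
```

Call:
carry_out(rows=[[[0,0,0,0,0,0,0.3],[-0.03,0,0,0,0,0,0.3],[-0.08,0,0,0,0,0,0.3],[-0.12,0,0,0,0,0,0.3],[-0.15,0,0,0,0,0,0.3]]])

```text
time_s: 21.1
eef_pos: [0.4773, -0.3622, 0.179]
tool_rot: [-0.049, 0.706, 0.051, 0.705]
force: [0.4, -0.3, -1.5]
opening: 0.0517
```

Run:
```python
from h import *
go((.6367,-.0632,.19),.16)
shot("scene","e3",(130,120,350,280),3.6)
```

```text
TCP [ 0.4773 -0.3622  0.179 ] zhead 0.1409 q6 [-0.77  0.03  1.72  0.    1.39 -0.91] F [ 0.4 -0.3 -1.5] op 0.0517 t 21.1
 world d mm [159.4 299.   11. ]  shift now-axes [-0.0357  0.9123  0.6658]  shift after-turn [-0.0367  0.8994  0.6832]  turn [-0.0061 -0.0005 -0.0007]
```

View pics/e3.png

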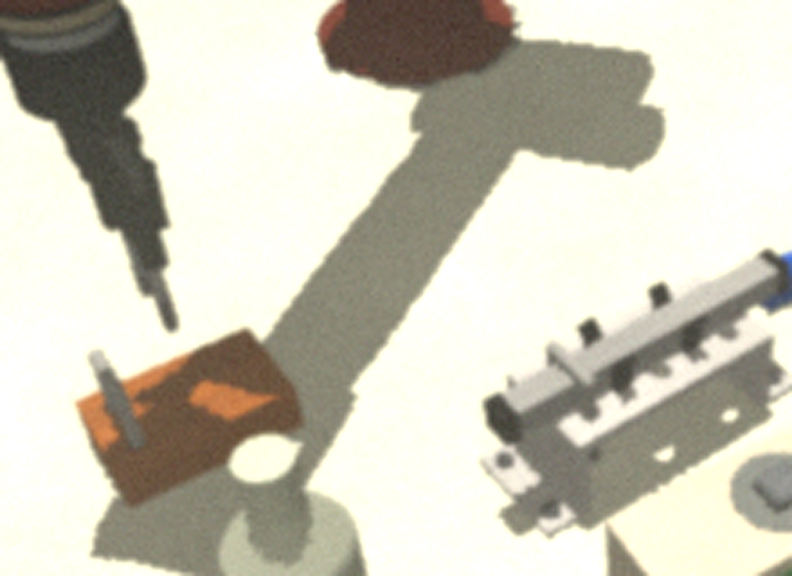

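Call:
carry_out(rows=[[[-0.02,0.05,0.04,-0.006,0,0,0.3],[0,0.11,0.083,0,0,0,0.3],[0,0.11,0.083,0,0,0,0.3],[0,0.11,0.083,0,0,0,0.3],[0,0.11,0.083,0,0,0,0.3]]])

```text
time_s: 21.78
eef_pos: [0.565, -0.1975, 0.1831]
tool_rot: [-0.056, 0.706, 0.058, 0.704]
force: [0.8, 0.4, -1.2]
opening: 0.0519
```

Call:
carry_out(rows=[[[0,0.11,0.083,0,0,0,0.3],[0,0.11,0.083,0,0,0,0.3],[0,0.11,0.083,0,0,0,0.3],[0,0.08,0.06,0,0,0,0.3],[0,0,0,0,0,0,0.3]]])

```text
time_s: 22.4
eef_pos: [0.6367, -0.0611, 0.1831]
tool_rot: [-0.057, 0.706, 0.058, 0.704]
force: [-0.6, -0.2, -0.4]
opening: 0.0516
```

Call:
carry_out(rows=[[[0,0,0,0,0,0,0.3]]])

```text
time_s: 22.52
eef_pos: [0.6363, -0.0637, 0.1837]
tool_rot: [-0.057, 0.706, 0.057, 0.704]
force: [-0.3, 0.1, -1.0]
opening: 0.052
```

Run:
```python
from h import *
go((.6366,-.0634,.135),.16)
shot("scene","e4",(220,150,360,270),5.5)
k=5.5;P=ctrl.sense()["eef_pos"]
for sgn in(1,-1):
    p=proj("scene",P+np.array([sgn*.022*np.cos(.16),sgn*.022*np.sin(.16),-.0525]));print(sgn,(p-[220,150]+.5)*k-.5)
```

```text
TCP [ 0.6363 -0.0637  0.1837] zhead 0.1605 q6 [-0.22  0.12  1.62 -0.    1.4  -0.38] F [-0.3  0.1 -1. ] op 0.052 t 22.52
 world d mm [  0.3   0.3 -48.7]  shift now-axes [0.1624 0.0006 0.0016]  shift after-turn [0.1624 0.0008 0.0012]  turn [ 0.0002 -0.0007 -0.0002]
1 [513.45814348 316.1922028 ]
-1 [455.21011349 266.23270473]
```

View pics/e4.png

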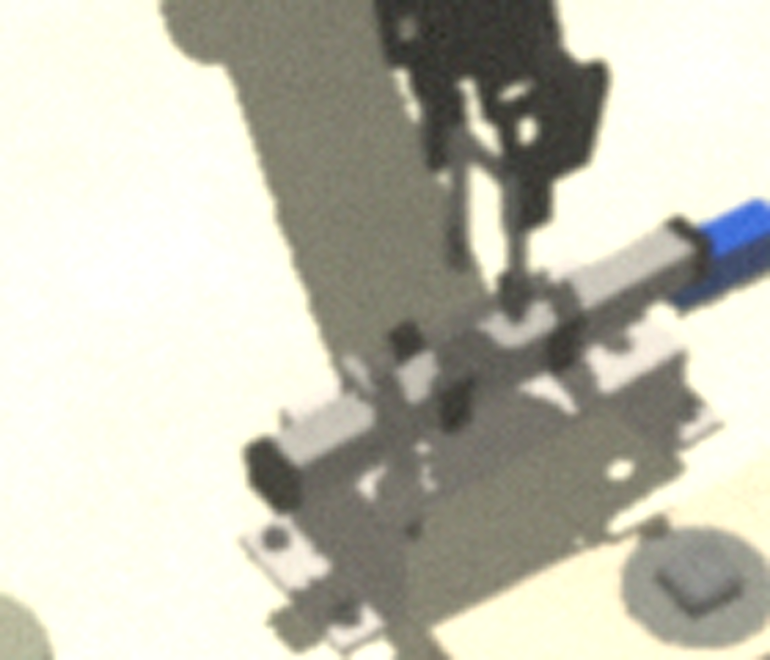

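Call:
carry_out(rows=[[[0.06,0,0.001,0,0,0,0.3],[0.06,0,0,0,0,0,0.3],[0.04,0,0,0,0,0,0.3],[0,0,0,0,0,0,0.3]]])

```text
time_s: 23.08
eef_pos: [0.6361, -0.064, 0.1346]
tool_rot: [-0.056, 0.706, 0.057, 0.704]
force: [-0.7, 0.2, -0.5]
opening: 0.0518
```

Call:
carry_out(rows=[[[0.02,0,0,0,0,0,0.3],[0.02,0,0,0,0,0,0.3],[0,0,0,0,0,0,0.3]]])

```text
time_s: 23.45
eef_pos: [0.6372, -0.064, 0.1246]
tool_rot: [-0.056, 0.705, 0.057, 0.705]
force: [-0.3, 0.4, -1.9]
opening: 0.0519
```

Call:
carry_out(rows=[[[0.02,0,0,0,0,0,0.3],[0.02,0,0,0,0,0,0.3],[0,0,0,0,0,0,0.3]]])

```text
time_s: 23.82
eef_pos: [0.6369, -0.0639, 0.1121]
tool_rot: [-0.056, 0.705, 0.057, 0.704]
force: [-0.4, -0.0, -0.9]
opening: 0.0523
```

Inside the holes with no force. Continuing down.

Call:
carry_out(rows=[[[0.03,0,0,0,0,0,0.3],[0.03,0,0,0,0,0,0.3],[0.03,0,0,0,0,0,0.3],[0,0,0,0,0,0,0.3],[0,0,0,0,0,0,0.3]]])

```text
time_s: 24.45
eef_pos: [0.6376, -0.0641, 0.0862]
tool_rot: [-0.056, 0.705, 0.056, 0.705]
force: [0.8, 0.0, -1.0]
opening: 0.0517
```

Call:
carry_out(rows=[[[0.012,0,0,0,0,0,0.3],[0,0,0,0,0,0,0.3]]])

```text
time_s: 24.7
eef_pos: [0.6374, -0.0641, 0.0824]
tool_rot: [-0.056, 0.705, 0.056, 0.705]
force: [-0.1, 0.2, -1.0]
opening: 0.0518
```

Call:
carry_out(rows=[[[0.008,0,0,0,0,0,0.3],[0,0,0,0,0,0,0.3]]])

```text
time_s: 24.95
eef_pos: [0.6379, -0.0641, 0.0821]
tool_rot: [-0.057, 0.705, 0.056, 0.705]
force: [-4.5, 0.6, 6.1]
opening: 0.0515
```

Call:
carry_out(rows=[[[0,0,0,0,0,0,-0.6],[0,0,0,0,0,0,-0.6],[-0.08,0,0,0,0,0,-0.6],[-0.15,0,0,0,0,0,-0.6],[-0.15,0,0,0,0,0,-0.6]]])

```text
time_s: 25.58
eef_pos: [0.6371, -0.064, 0.1946]
tool_rot: [-0.056, 0.705, 0.057, 0.704]
force: [-0.0, -0.6, -0.7]
opening: 0.0679
```

Run:
```python
from h import *
go((.4846,-.4072,.20),.14)
```

```text
TCP [ 0.6371 -0.064   0.1946] zhead 0.1598 q6 [-0.22  0.11  1.61 -0.    1.42 -0.38] F [-0.  -0.6 -0.7] op 0.0679 t 25.57
 world d mm [-152.5 -343.2    5.4]  shift now-axes [-0.0177 -1.0486 -0.6838]  shift after-turn [-0.018  -1.0619 -0.6629]  turn [ 0.0063 -0.0004 -0.0001]
```

Call:
carry_out(rows=[[[-0.02,-0.05,-0.035,0.006,0,0,-1],[0,-0.112,-0.07,0,0,0,-1],[0,-0.112,-0.07,0,0,0,-1],[0,-0.112,-0.07,0,0,0,-1],[0,-0.112,-0.07,0,0,0,-1]]])

```text
time_s: 26.2
eef_pos: [0.5636, -0.2267, 0.1984]
tool_rot: [-0.049, 0.706, 0.05, 0.705]
force: [0.0, 0.1, -0.3]
opening: 0.0853
```

Call:
carry_out(rows=[[[0,-0.112,-0.07,0,0,0,-1],[0,-0.112,-0.07,0,0,0,-1],[0,-0.112,-0.07,0,0,0,-1],[0,-0.112,-0.07,0,0,0,-1],[0,-0.112,-0.07,0,0,0,-1]]])

```text
time_s: 26.82
eef_pos: [0.4832, -0.4075, 0.1984]
tool_rot: [-0.049, 0.706, 0.05, 0.705]
force: [-0.1, -0.6, 0.6]
opening: 0.0852
```

Call:
carry_out(rows=[[[0,0,0,0,0,0,-1],[0,0,0,0,0,0,-1]]])

```text
time_s: 27.08
eef_pos: [0.4843, -0.406, 0.1989]
tool_rot: [-0.049, 0.706, 0.05, 0.705]
force: [0.1, 0.9, 1.0]
opening: 0.0855
```

Run:
```python
from h import *
go((.4846,-.4073,.06),.14)
shot("top","f1",(290,140,480,280),4.2)
```

```text
TCP [ 0.4843 -0.406   0.1989] zhead 0.1403 q6 [-0.82  0.09  1.63  0.    1.43 -0.96] F [0.1 0.9 1. ] op 0.0855 t 27.07
 world d mm [   0.3   -1.3 -138.9]  shift now-axes [ 0.4629 -0.0052  0.0007]  shift after-turn [ 4.629e-01 -4.400e-03  3.000e-04]  turn [ 0.0001 -0.0003 -0.0006]
```

View pics/f1.png

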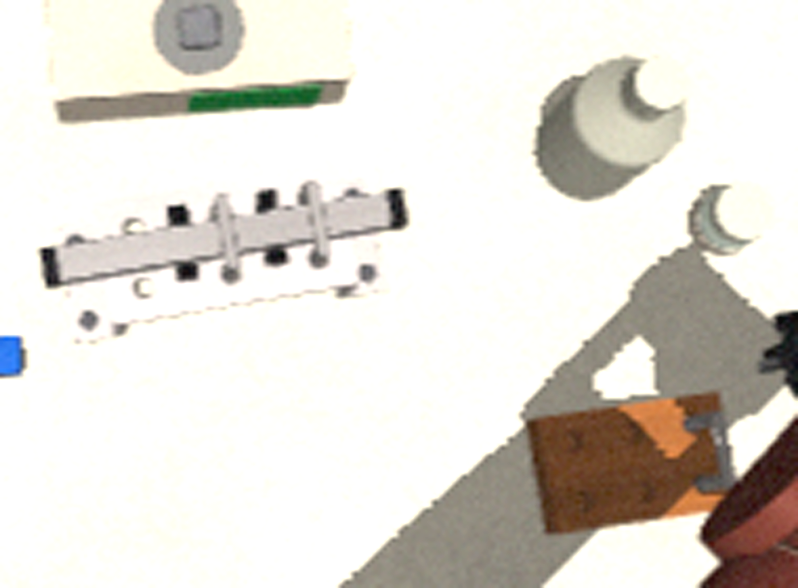

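Two bolts are seated (zoomed at 227,237 and 316,222). Third grasp next.

Call:
carry_out(rows=[[[0.12,-0.004,0,0,0,0,-1],[0.12,0,0,0,0,0,-1],[0.12,0,0,0,0,0,-1],[0.07,0,0,0,0,0,-1],[0.02,0,0,0,0,0,-1]]])

```text
time_s: 27.75
eef_pos: [0.4847, -0.4064, 0.0635]
tool_rot: [-0.049, 0.706, 0.051, 0.705]
force: [0.6, 0.8, -0.0]
opening: 0.0851
```

Call:
carry_out(rows=[[[0,0,0,0,0,0,0.3],[0,0,0,0,0,0,0.3],[0,0,0,0,0,0,0.3],[0,0,0,0,0,0,0.3],[0,0,0,0,0,0,0.3]]])

```text
time_s: 28.38
eef_pos: [0.4859, -0.4089, 0.0675]
tool_rot: [-0.051, 0.705, 0.049, 0.706]
force: [-1.7, 0.2, 6.3]
opening: 0.0513
```

Call:
carry_out(rows=[[[-0.03,0,0,0,0,0,0.3],[-0.08,0,0,0,0,0,0.3],[-0.12,0,0,0,0,0,0.3],[-0.15,0,0,0,0,0,0.3],[0,0,0,0,0,0,0.3]]])

```text
time_s: 29.0
eef_pos: [0.487, -0.4097, 0.1848]
tool_rot: [-0.052, 0.703, 0.047, 0.708]
force: [-0.1, 0.1, -0.7]
opening: 0.0521
```

Run:
```python
from h import *
go((.6266,-.0004,.19),.16)
shot("scene","f3",(130,120,350,280),3.6)
```

```text
TCP [ 0.487  -0.4097  0.1848] zhead 0.141 q6 [-0.82  0.1   1.64  0.    1.39 -0.96] F [-0.1  0.1 -0.7] op 0.0521 t 29.0
 world d mm [139.6 409.3   5.2]  shift now-axes [-0.0236  1.2852  0.6525]  shift after-turn [-0.0172  1.2728  0.6767]  turn [-0.0061  0.0018  0.0025]
```

View pics/f3.png

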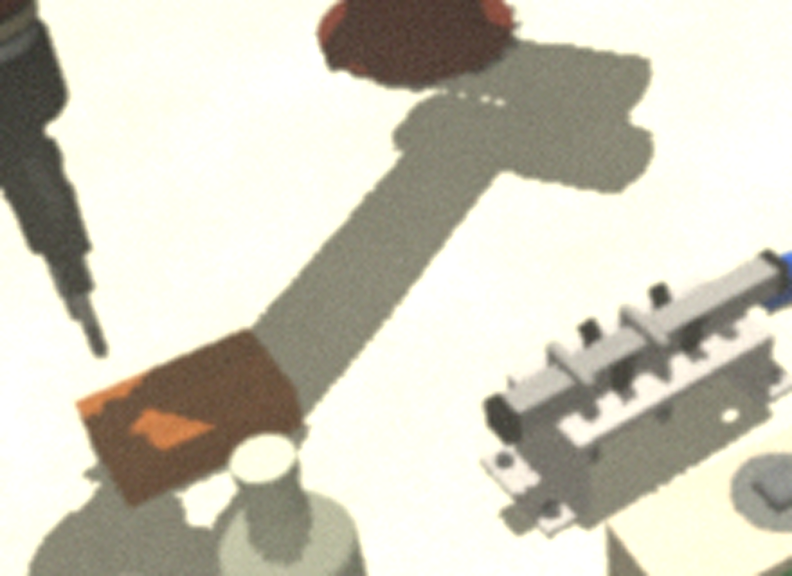

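Call:
carry_out(rows=[[[-0.02,0.05,0.025,-0.006,0.001,0.002,0.3],[0,0.12,0.064,0,0,0,0.3],[0,0.12,0.064,0,0,0,0.3],[0,0.12,0.064,0,0,0,0.3],[0,0.12,0.064,0,0,0,0.3]]])

```text
time_s: 29.68
eef_pos: [0.5427, -0.2345, 0.1837]
tool_rot: [-0.054, 0.707, 0.06, 0.703]
force: [1.7, -0.4, -1.0]
opening: 0.052
```

Call:
carry_out(rows=[[[0,0.12,0.064,0,0,0,0.3],[0,0.12,0.064,0,0,0,0.3],[0,0.12,0.064,0,0,0,0.3],[0,0.12,0.064,0,0,0,0.3],[0,0.12,0.064,0,0,0,0.3]]])

```text
time_s: 30.3
eef_pos: [0.6083, -0.0418, 0.1846]
tool_rot: [-0.054, 0.707, 0.06, 0.702]
force: [0.1, -0.0, -1.2]
opening: 0.0516
```

Call:
carry_out(rows=[[[0,0.12,0.064,0,0,0,0.3],[0,0,0,0,0,0,0.3],[0,0,0,0,0,0,0.3]]])

```text
time_s: 30.68
eef_pos: [0.6216, -0.0053, 0.1853]
tool_rot: [-0.055, 0.707, 0.059, 0.703]
force: [0.1, -0.7, -0.8]
opening: 0.0516
```

Run:
```python
from h import *
go((.6266,-.0006,.135),.16)
shot("scene","f4",(220,110,380,250),5)
k=5;P=ctrl.sense()["eef_pos"]
for sgn in(1,-1):
    p=proj("scene",P+np.array([sgn*.022*np.cos(.16),sgn*.022*np.sin(.16),-.056]));print(sgn,(p-[220,110]+.5)*k-.5)
```

```text
TCP [ 0.6216 -0.0053  0.1853] zhead 0.1609 q6 [-0.13  0.08  1.66  0.    1.41 -0.29] F [ 0.1 -0.7 -0.8] op 0.0516 t 30.68
 world d mm [  5.    4.7 -50.3]  shift now-axes [0.1676 0.0116 0.0201]  shift after-turn [0.1676 0.0127 0.0191]  turn [ 0.0003 -0.0019 -0.0022]
1 [550.98235784 436.38968972]
-1 [497.65955317 393.85094338]
```

View pics/f4.png

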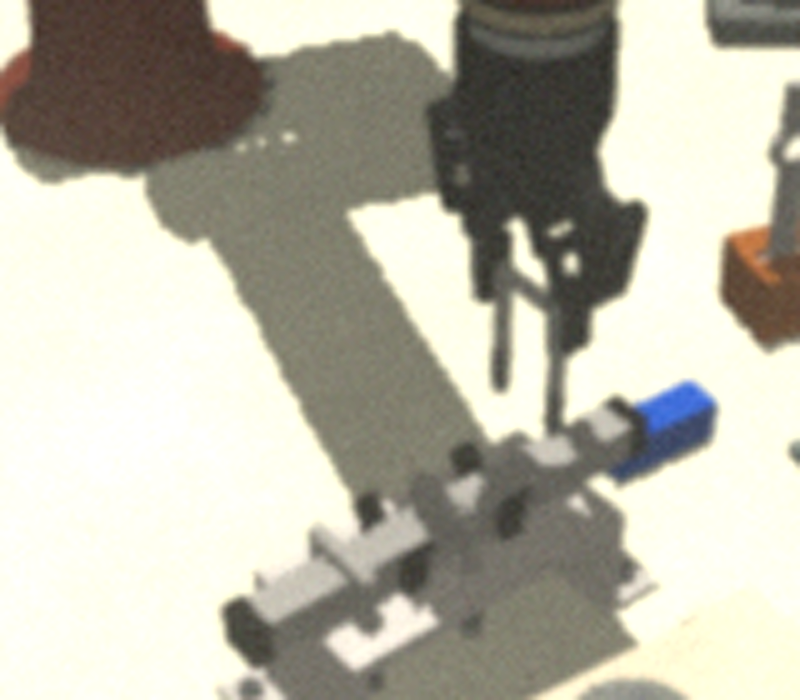

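Call:
carry_out(rows=[[[0.02,0.012,0.02,0,-0.002,-0.002,0.3],[0.06,0,0,0,0,0,0.3],[0.06,0,0,0,0,0,0.3],[0.02,0,0,0,0,0,0.3],[0,0,0,0,0,0,0.3]]])

```text
time_s: 31.35
eef_pos: [0.6274, -0.0013, 0.1375]
tool_rot: [-0.056, 0.704, 0.057, 0.705]
force: [0.4, -0.5, -0.8]
opening: 0.0514
```

Run:
```python
from h import *
go((.6268,-.0006,.135),.16)
```

```text
TCP [ 0.6274 -0.0013  0.1375] zhead 0.1596 q6 [-0.12  0.13  1.69  0.    1.32 -0.28] F [ 0.4 -0.5 -0.8] op 0.0514 t 31.35
 world d mm [-0.6  0.7 -2.5]  shift now-axes [ 0.0084  0.0026 -0.0017]  shift after-turn [ 0.0084  0.0026 -0.0016]  turn [-0.0001  0.0004 -0.0002]
```

Call:
carry_out(rows=[[[0.02,0.002,-0.001,0,0,0,0.3],[0.02,0,0,0,0,0,0.3],[0,0,0,0,0,0,0.3]]])

```text
time_s: 31.72
eef_pos: [0.6273, -0.0007, 0.1262]
tool_rot: [-0.056, 0.704, 0.057, 0.706]
force: [-0.5, 0.1, -1.1]
opening: 0.0517
```

Call:
carry_out(rows=[[[0.02,0,0,0,0,0,0.3],[0.02,0,0,0,0,0,0.3],[0,0,0,0,0,0,0.3]]])

```text
time_s: 32.1
eef_pos: [0.6271, -0.0006, 0.1138]
tool_rot: [-0.056, 0.704, 0.057, 0.705]
force: [-0.0, 0.1, -1.6]
opening: 0.0516
```

Call:
carry_out(rows=[[[0.03,0,0,0,0,0,0.3],[0.03,0,0,0,0,0,0.3],[0.03,0,0,0,0,0,0.3],[0,0,0,0,0,0,0.3],[0,0,0,0,0,0,0.3]]])

```text
time_s: 32.72
eef_pos: [0.628, -0.0007, 0.0879]
tool_rot: [-0.056, 0.704, 0.057, 0.706]
force: [0.4, -0.6, -1.0]
opening: 0.0518
```

Call:
carry_out(rows=[[[0.012,0,0,0,0,0,0.3],[0,0,0,0,0,0,0.3]]])

```text
time_s: 32.98
eef_pos: [0.6277, -0.0007, 0.084]
tool_rot: [-0.056, 0.704, 0.057, 0.706]
force: [0.5, 1.1, -1.0]
opening: 0.0521
```

Call:
carry_out(rows=[[[0.008,0,0,0,0,0,0.3],[0,0,0,0,0,0,0.3]]])

```text
time_s: 33.22
eef_pos: [0.6281, -0.0007, 0.0821]
tool_rot: [-0.056, 0.703, 0.056, 0.706]
force: [-0.1, -0.2, -0.9]
opening: 0.0518
```

Call:
carry_out(rows=[[[0.006,0,0,0,0,0,0.3],[0,0,0,0,0,0,0.3]]])

```text
time_s: 33.48
eef_pos: [0.6283, -0.0007, 0.0819]
tool_rot: [-0.056, 0.703, 0.056, 0.706]
force: [-4.2, 0.7, 7.1]
opening: 0.0519
```

Seated. I'll release it and lift.

Call:
carry_out(rows=[[[0,0,0,0,0,0,-0.6],[0,0,0,0,0,0,-0.6],[-0.08,0,0,0,0,0,-0.6],[-0.15,0,0,0,0,0,-0.6],[-0.15,0,0,0,0,0,-0.6]]])

```text
time_s: 34.1
eef_pos: [0.627, -0.0007, 0.1943]
tool_rot: [-0.056, 0.704, 0.057, 0.705]
force: [0.9, -0.4, -0.4]
opening: 0.0682
```

Call:
carry_out(rows=[[[-0.1,0,-0.15,0,0,0,-0.6],[-0.03,0,-0.15,0,0,0,-0.6],[0,0,-0.1,0,0,0,-0.6]]])

```text
time_s: 34.48
eef_pos: [0.508, -0.0201, 0.2338]
tool_rot: [-0.057, 0.703, 0.056, 0.707]
force: [-1.0, -0.0, -0.1]
opening: 0.0683
```

Run:
```python
from h import *
go((.4796,.278,.26),-.12)
shot("scene","g1",(210,110,400,270),4)
shot("top","g2",(160,150,400,290),3.3)
```

```text
TCP [ 0.508  -0.0201  0.2338] zhead 0.1597 q6 [-0.19 -0.24  1.88  0.    1.49 -0.35] F [-1.  -0.  -0.1] op 0.0683 t 34.48
 world d mm [-28.4 298.1  26.2]  shift now-axes [-0.088  0.996  0.065]  shift after-turn [-0.0875  0.9752 -0.213 ]  turn [0.089  0.0017 0.    ]
```

View pics/g1.png

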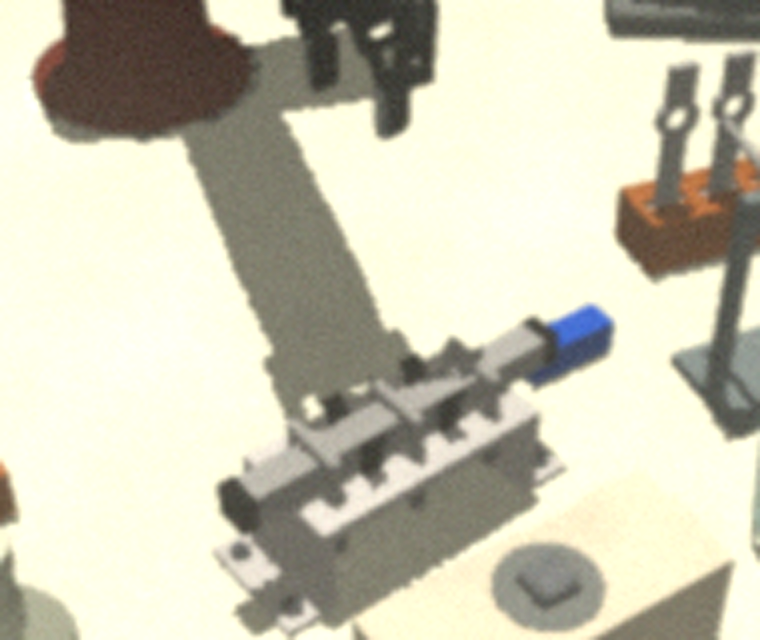

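View pics/g2.png

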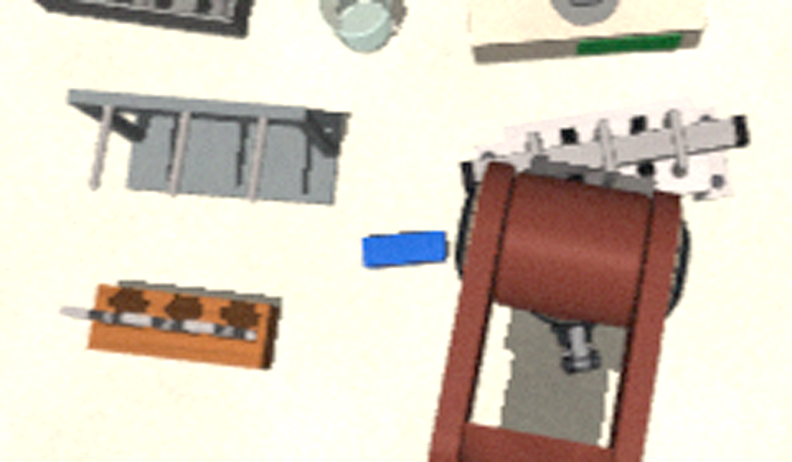

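Call:
carry_out(rows=[[[-0.03,0,0,0.047,0,0,-1],[-0.06,0,0,0.047,0,0,-1],[0,0,0,0,0,0,-1]]])

```text
time_s: 34.95
eef_pos: [0.5101, -0.02, 0.2609]
tool_rot: [0.047, 0.703, -0.047, 0.708]
force: [-0.4, 0.1, -0.3]
opening: 0.0855
```

Run:
```python
from h import *
o=lambda u,v,x0,y0,k:(x0+(u+.5)/k-.5,y0+(v+.5)/k-.5)
C=[plane("top",*o(*p,172,225,10),.05) for p in [(180,112),(695,172),(670,362),(150,306)]]
for c in C: print(np.round(c,4))
print(np.mean(C,0))
go((.4796,.278,.26),-.135)
```

```text
[0.5258 0.4039 0.05  ]
[0.5064 0.247  0.05  ]
[0.4493 0.2532 0.05  ]
[0.4673 0.4104 0.05  ]
[0.48718574 0.32863019 0.05      ]
TCP [ 0.5101 -0.02    0.2609] zhead -0.1338 q6 [-0.19 -0.25  1.84  0.    1.54 -0.05] F [-0.4  0.1 -0.3] op 0.0855 t 34.95
 world d mm [-30.5 298.   -0.9]  shift now-axes [ 0.0025  0.9708 -0.2333]  shift after-turn [ 0.0031  0.9706 -0.2345]  turn [ 0.0004  0.0019 -0.0003]
```

Call:
carry_out(rows=[[[0,0.12,-0.03,-0.005,0,0,-1],[0,0.12,-0.03,0,0,0,-1],[0,0.12,-0.03,0,0,0,-1],[0,0.12,-0.03,0,0,0,-1],[0,0.12,-0.03,0,0,0,-1]]])

```text
time_s: 35.58
eef_pos: [0.486, 0.1656, 0.2584]
tool_rot: [0.042, 0.705, -0.041, 0.707]
force: [0.1, -0.4, 1.2]
opening: 0.0851
```

Call:
carry_out(rows=[[[0,0.12,-0.03,0,0,0,-1],[0,0.12,-0.03,0,0,0,-1],[0,0.12,-0.03,0,0,0,-1],[0,0,0,0,0,0,-1],[0,0,0,0,0,0,-1]]])

```text
time_s: 36.2
eef_pos: [0.4723, 0.2745, 0.2587]
tool_rot: [0.042, 0.705, -0.042, 0.707]
force: [-0.2, 0.8, 0.2]
opening: 0.0854
```

Run:
```python
from h import *
go((.4796,.278,.147),-.119)
shot("scene","g3",(340,90,480,210),5.5)
shot("top","g4",(160,150,300,270),5.5)
```

```text
TCP [0.4723 0.2745 0.2587] zhead -0.1183 q6 [ 0.39 -0.15  1.76 -0.    1.53  0.51] F [-0.2  0.8  0.2] op 0.0854 t 36.2
 world d mm [   7.3    3.5 -111.7]  shift now-axes [0.3723 0.0146 0.0221]  shift after-turn [0.3722 0.0145 0.0228]  turn [0.0002 0.0006 0.    ]
```

View pics/g3.png

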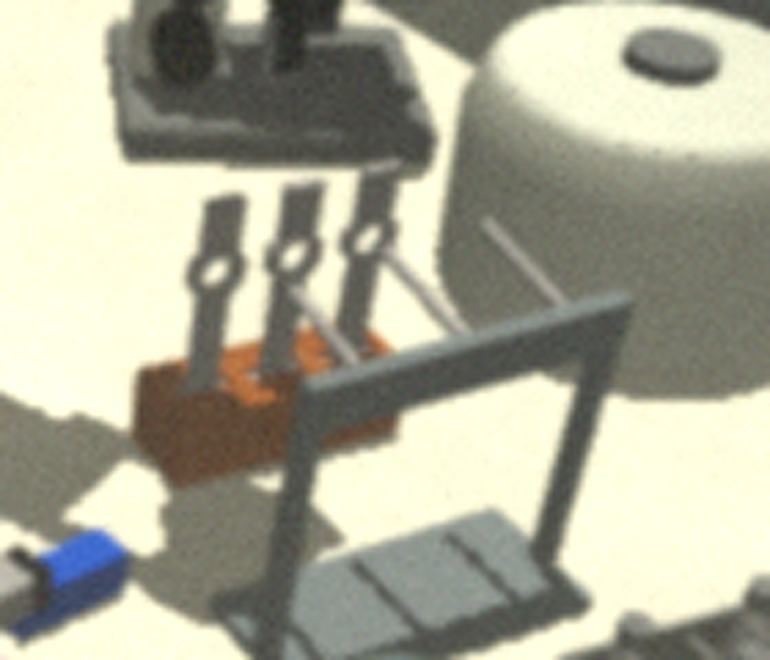

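View pics/g4.png

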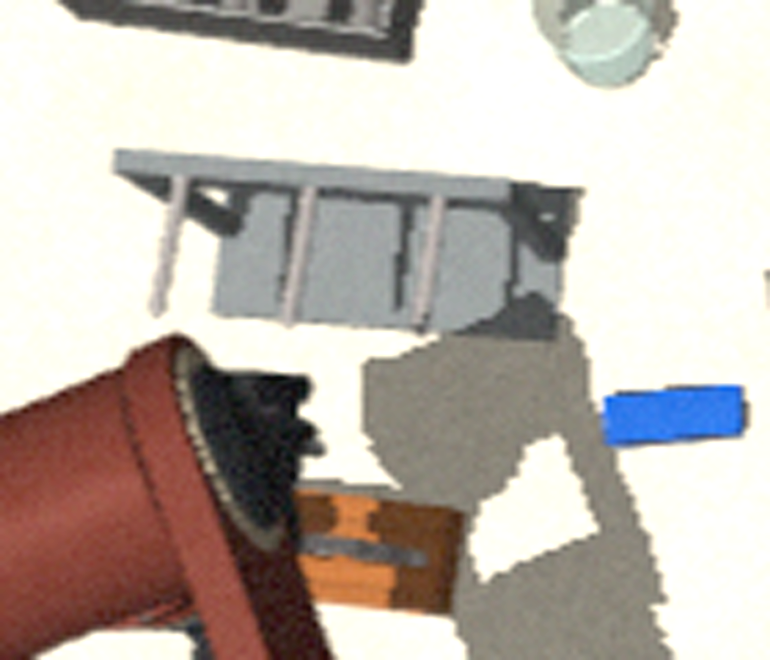

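Call:
carry_out(rows=[[[0.03,0.014,0.022,0,0,0,-1],[0.1,0,0,0,0,0,-1],[0.12,0,0,0,0,0,-1],[0.09,0,0,0,0,0,-1],[0.02,0,0,0,0,0,-1]]])

```text
time_s: 36.92
eef_pos: [0.4785, 0.2771, 0.1486]
tool_rot: [0.042, 0.706, -0.043, 0.705]
force: [-0.8, 0.7, -0.0]
opening: 0.0851
```

Run:
```python
from h import *
go((.4796,.278,.147),-.119)
shot("scene","g5",(340,90,480,210),5.5)
```

```text
TCP [0.4785 0.2771 0.1486] zhead -0.1205 q6 [ 0.39 -0.05  1.86 -0.    1.34  0.51] F [-0.8  0.7 -0. ] op 0.0851 t 36.92
 world d mm [ 1.1  0.9 -1.6]  shift now-axes [0.0053 0.0034 0.0031]  shift after-turn [0.0053 0.0034 0.0031]  turn [-0.0005 -0.0004  0.0005]
```

View pics/g5.png

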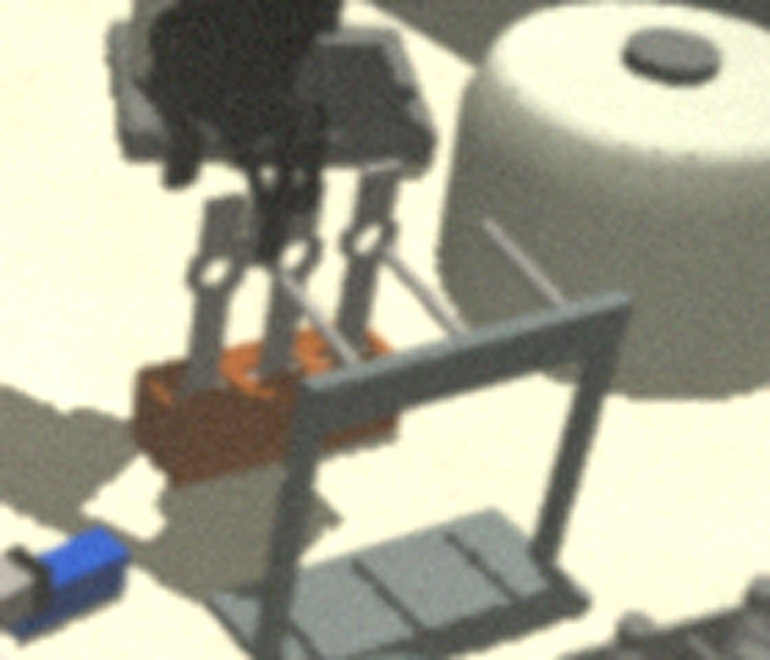

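Call:
carry_out(rows=[[[0,0.003,0.003,0,0,0,1],[0,0,0,0,0,0,1],[0,0,0,0,0,0,1],[0,0,0,0,0,0,1],[0,0,0,0,0,0,1]]])

```text
time_s: 37.6
eef_pos: [0.4809, 0.2791, 0.1523]
tool_rot: [0.043, 0.705, -0.042, 0.707]
force: [-1.1, -0.9, 3.0]
opening: 0.0067
```

Call:
carry_out(rows=[[[0,0,0,0,0,0,1],[-0.03,0,0,0,0,0,1],[-0.09,0,0,0,0,0,1],[-0.1,0,0,0,0,0,1],[-0.1,0,0,0,0,0,1]]])

```text
time_s: 38.22
eef_pos: [0.4801, 0.2787, 0.2482]
tool_rot: [0.042, 0.705, -0.042, 0.707]
force: [-0.0, 0.3, -2.2]
opening: 0.007
```

Run:
```python
from h import *
go((.56,.234,.21),-.075)
shot("scene","g6",(340,60,480,210),4.4)
shot("top","g7",(160,150,300,270),5.5)
```

```text
TCP [0.4801 0.2787 0.2482] zhead -0.1198 q6 [ 0.39 -0.13  1.76 -0.    1.51  0.51] F [-0.   0.3 -2.2] op 0.007 t 38.23
 world d mm [ 79.9 -44.7 -38.2]  shift now-axes [ 0.128  -0.1161  0.2818]  shift after-turn [ 0.1274 -0.1286  0.2767]  turn [-0.0143  0.0008 -0.0001]
```

View pics/g6.png

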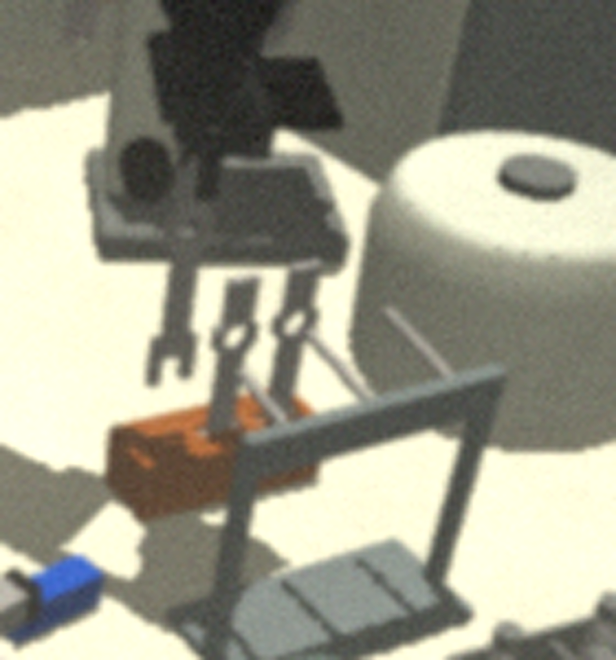

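Call:
carry_out(rows=[[[0,-0.03,0.05,-0.014,0,0,1],[0.02,-0.03,0.07,0,0,0,1],[0.04,-0.03,0.07,0,0,0,1],[0.04,-0.03,0.07,0,0,0,1],[0,0,0,0,0,0,1]]])

```text
time_s: 38.95
eef_pos: [0.5552, 0.2349, 0.2144]
tool_rot: [0.027, 0.707, -0.028, 0.706]
force: [0.2, -0.2, -0.2]
opening: 0.007
```

Call:
carry_out(rows=[[[0,0,0,0,0,0,1]]])

```text
time_s: 39.08
eef_pos: [0.5548, 0.2364, 0.217]
tool_rot: [0.027, 0.706, -0.027, 0.707]
force: [0.1, -0.4, -0.7]
opening: 0.0068
```

Run:
```python
from h import *
go((.555,.2355,.218),-.075)
shot("scene","g8",(350,100,460,200),7)
shot("top","g9",(170,160,270,250),8)
p=ctrl.sense()["eef_pos"];e=p+[0,0,-.0223];a=proj("scene",e);print("eye pred",(a-[350,100]+.5)*7-.5, "tip pred",(proj("scene",(.584,.2333,.196))-[350,100]+.5)*7-.5)
```

```text
TCP [0.5548 0.2364 0.217 ] zhead -0.0766 q6 [ 0.28  0.01  1.68 -0.    1.45  0.36] F [ 0.1 -0.4 -0.7] op 0.0068 t 39.08
 world d mm [ 0.2 -0.9  1. ]  shift now-axes [-0.0034 -0.0028  0.0007]  shift after-turn [-0.0034 -0.0028  0.0007]  turn [-0.0005  0.0005 -0.0002]
eye pred [250.67813682 253.17219673] tip pred [288.01734776 288.31022041]
```

View pics/g8.png

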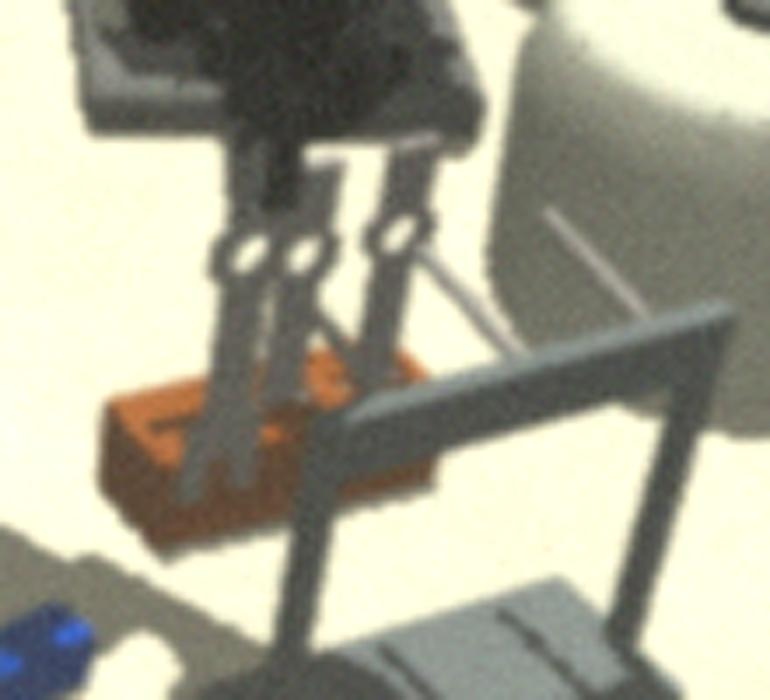

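View pics/g9.png

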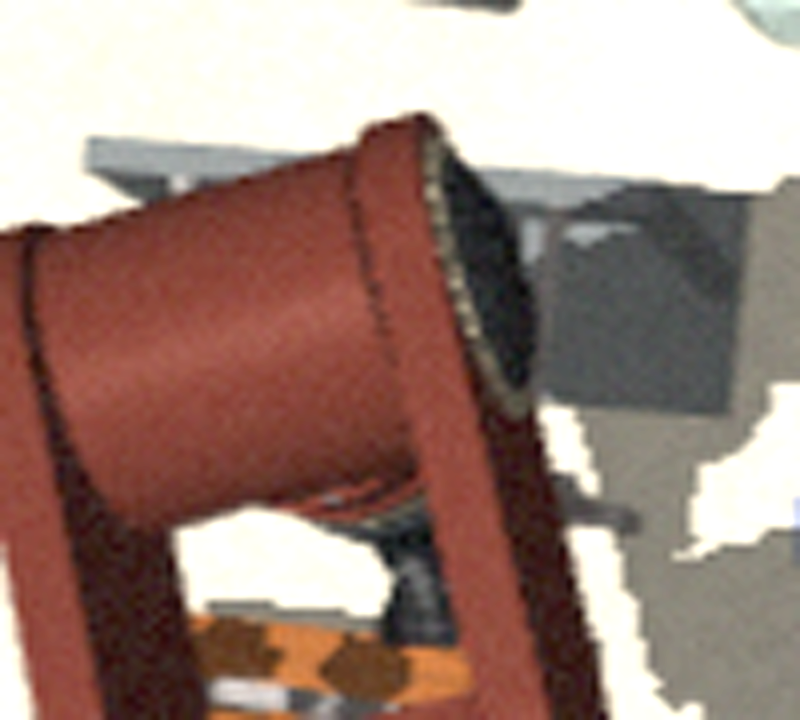

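Call:
carry_out(rows=[[[-0.006,0.002,0.05,0,0,0,1],[0,0,0.04,0,0,0,1],[0,0,0,0,0,0,1],[0,0,0,0,0,0,1]]])

```text
time_s: 39.67
eef_pos: [0.5821, 0.235, 0.2196]
tool_rot: [0.027, 0.706, -0.027, 0.708]
force: [-0.3, 0.9, -0.6]
opening: 0.0069
```

Run:
```python
from h import *
go((.617,.231,.214),-.075)
shot("scene","g8",(370,120,440,180),11)
```

```text
TCP [0.5821 0.235  0.2196] zhead -0.076 q6 [ 0.27  0.06  1.62 -0.    1.45  0.34] F [-0.3  0.9 -0.6] op 0.0069 t 39.67
 world d mm [34.9 -4.  -5.6]  shift now-axes [ 0.019  -0.0046  0.117 ]  shift after-turn [ 0.0187 -0.0047  0.117 ]  turn [-0.0003  0.0008 -0.0002]
```

View pics/g8.png

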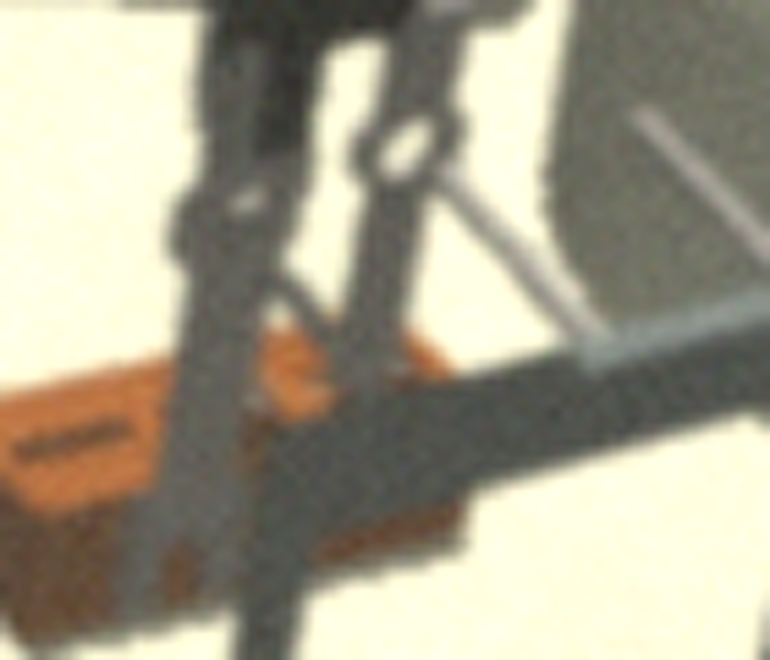

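Call:
carry_out(rows=[[[0.008,0,0,0,0,0,1],[0.004,0,0.03,0,0,0,1],[0,0,0,0,0,0,1]]])

```text
time_s: 40.1
eef_pos: [0.5915, 0.2342, 0.216]
tool_rot: [0.027, 0.706, -0.027, 0.708]
force: [0.4, -0.3, -1.6]
opening: 0.0068
```

Run:
```python
from h import *
go((.617,.231,.214),-.075)
shot("scene","g10",(370,120,440,180),11)
```

```text
TCP [0.5915 0.2342 0.216 ] zhead -0.0762 q6 [ 0.26  0.09  1.6  -0.    1.45  0.34] F [ 0.4 -0.3 -1.6] op 0.0068 t 40.1
 world d mm [25.5 -3.2 -2. ]  shift now-axes [ 0.0068 -0.0042  0.0855]  shift after-turn [ 0.0066 -0.0043  0.0855]  turn [-0.0004  0.0009 -0.0002]
```

View pics/g10.png

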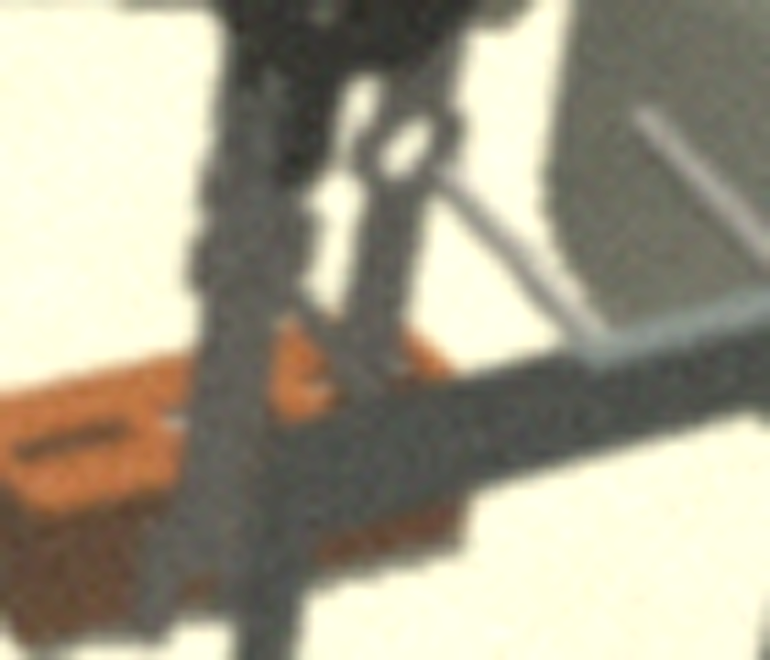

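Call:
carry_out(rows=[[[0.004,0,0.03,0,0,0,1],[0.005,0,0.03,0,0,0,1],[0,0,0,0,0,0,1]]])

```text
time_s: 40.52
eef_pos: [0.6096, 0.2328, 0.2132]
tool_rot: [0.027, 0.706, -0.027, 0.708]
force: [-0.8, 0.2, -0.2]
opening: 0.0073
```

Run:
```python
from h import *
go((.617,.231,.214),-.075)
shot("scene","g11",(370,120,440,180),11)
shot("top","g12",(170,160,270,250),8)
```

```text
TCP [0.6096 0.2328 0.2132] zhead -0.0763 q6 [ 0.25  0.13  1.57 -0.    1.45  0.33] F [-0.8  0.2 -0.2] op 0.0073 t 40.52
 world d mm [ 7.4 -1.8  0.8]  shift now-axes [-0.0025 -0.0041  0.0249]  shift after-turn [-0.0026 -0.0042  0.0249]  turn [-0.0004  0.0009 -0.0002]
```

View pics/g11.png

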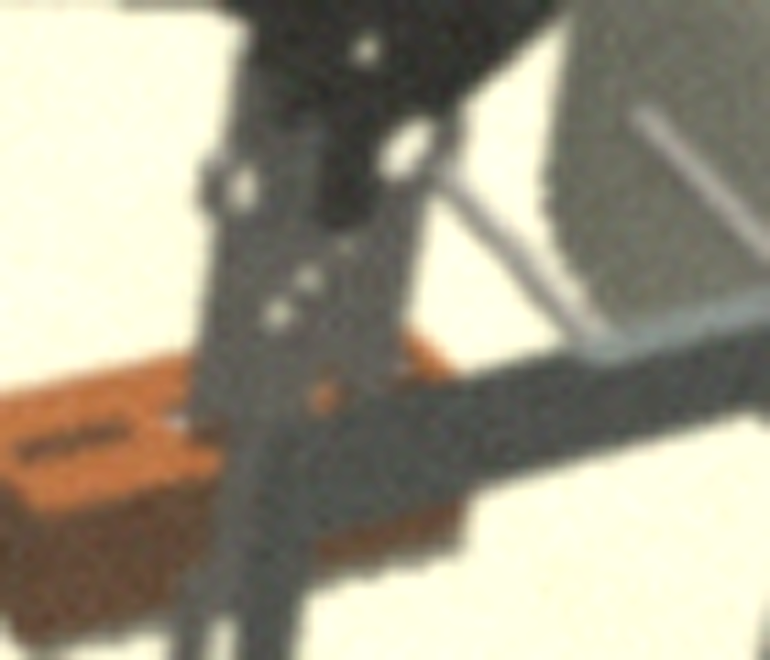

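View pics/g12.png

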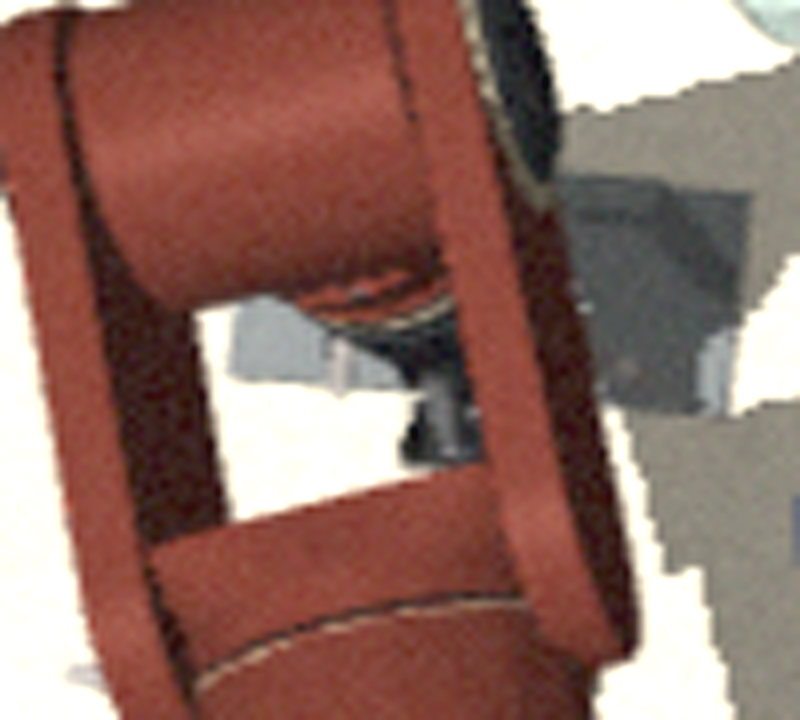

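Call:
carry_out(rows=[[[0.01,0,0,0,0,0,1],[0.01,0,0,0,0,0,1],[0,0,0,0,0,0,1]]])

```text
time_s: 41.0
eef_pos: [0.609, 0.2331, 0.2082]
tool_rot: [0.027, 0.705, -0.026, 0.708]
force: [-1.9, -0.1, 2.2]
opening: 0.0067
```

Call:
carry_out(rows=[[[0.006,0,0,0,0,0,1],[0,0,0,0,0,0,1]]])

```text
time_s: 41.25
eef_pos: [0.6093, 0.2332, 0.2079]
tool_rot: [0.027, 0.705, -0.026, 0.708]
force: [-3.7, -0.6, 7.0]
opening: 0.007
```

Call:
carry_out(rows=[[[-0.005,0,0,0,0,0,0.3],[0,0,0,0,0,0,0.3],[0,0,0,0,0,0,0.3],[-0.1,0,0,0,0,0,0.3],[-0.1,0,0,0,0,0,0.3]]])

```text
time_s: 41.88
eef_pos: [0.6085, 0.2329, 0.2669]
tool_rot: [0.027, 0.706, -0.027, 0.707]
force: [0.2, 0.2, 0.6]
opening: 0.0301
```

Call:
carry_out(rows=[[[0,0,-0.14,-0.007,0,0,-0.6],[0,0.1,-0.15,-0.007,0,0,-1],[0,0.1,-0.12,0,0,0,-1],[0,0,0,0,0,0,-1]]])

```text
time_s: 42.38
eef_pos: [0.4867, 0.3013, 0.2669]
tool_rot: [0.01, 0.706, -0.01, 0.708]
force: [0.3, -0.2, -0.0]
opening: 0.0855
```

Run:
```python
from h import *
go((.4868,.3296,.147),-.119)
shot("scene","g13",(340,70,480,210),5)
shot("top","g14",(170,160,270,250),8)
```

```text
TCP [0.4867 0.3013 0.2669] zhead -0.0281 q6 [ 0.42 -0.09  1.7  -0.    1.53  0.45] F [ 0.3 -0.2 -0. ] op 0.0855 t 42.38
 world d mm [ 1.000e-01  2.830e+01 -1.199e+02]  shift now-axes [ 0.3998  0.0939 -0.0036]  shift after-turn [ 0.3997  0.0937 -0.0109]  turn [ 0.0289  0.001  -0.0004]
```

View pics/g13.png

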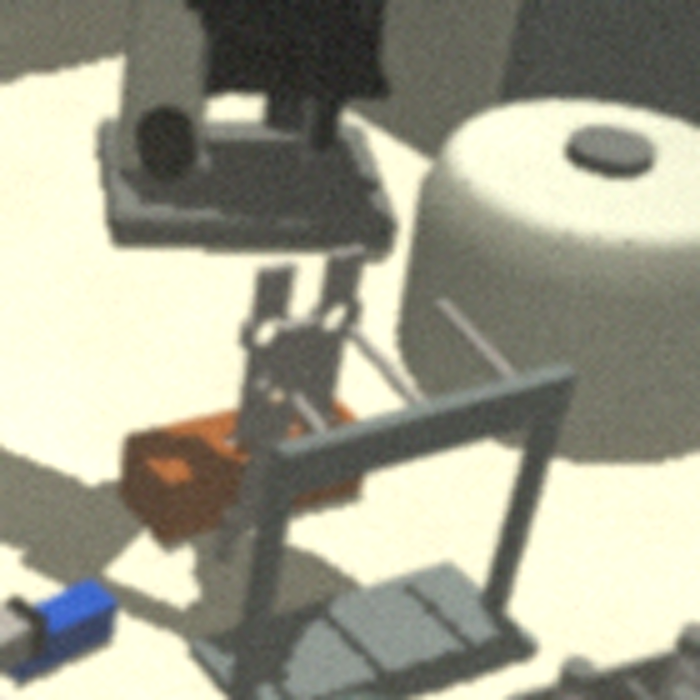

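View pics/g14.png

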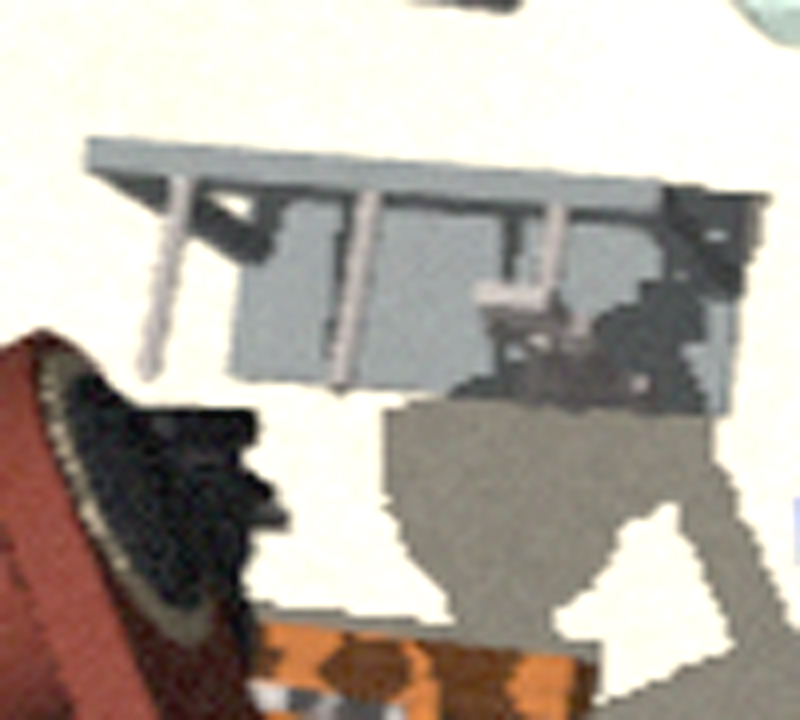

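Call:
carry_out(rows=[[[0,0.094,-0.004,0,0,0,-1],[0,0,0,0.029,0,0,-1],[0.06,0,-0.003,0,0,0,-1],[0.1,0,0,0,0,0,-1],[0,0,0,0,0,0,-1]]])

```text
time_s: 43.1
eef_pos: [0.4861, 0.3263, 0.2143]
tool_rot: [0.042, 0.707, -0.045, 0.705]
force: [-0.8, 0.3, 0.7]
opening: 0.0852
```

Run:
```python
from h import *
go((.4868,.3293,.15),-.119)
```

```text
TCP [0.4861 0.3263 0.2143] zhead -0.1231 q6 [ 0.46 -0.03  1.72 -0.    1.45  0.59] F [-0.8  0.3  0.7] op 0.0852 t 43.1
 world d mm [  0.7   3.  -64.3]  shift now-axes [0.2141 0.0111 0.0019]  shift after-turn [0.2142 0.0103 0.0012]  turn [-0.0013 -0.0011  0.0011]
```

Call:
carry_out(rows=[[[0.1,0.01,0.001,0,0,0,-1],[0.09,0,0,0,0,0,-1],[0.018,0,0,0,0,0,-1],[0,0,0,0,0,0,-1]]])

```text
time_s: 43.6
eef_pos: [0.4889, 0.3309, 0.1572]
tool_rot: [0.044, 0.704, -0.043, 0.707]
force: [0.2, -0.8, 0.4]
opening: 0.0848
```

Run:
```python
from h import *
go((.4868,.3293,.152),-.119)
shot("scene","h1",(340,70,480,210),5)
```

```text
TCP [0.4889 0.3309 0.1572] zhead -0.1231 q6 [ 0.47  0.03  1.77 -0.    1.35  0.59] F [ 0.2 -0.8  0.4] op 0.0848 t 43.6
 world d mm [-2.1 -1.6 -5.2]  shift now-axes [ 0.0173 -0.0063 -0.0064]  shift after-turn [ 0.0174 -0.0062 -0.0064]  turn [-0.0013  0.0011 -0.0004]
```

View pics/h1.png

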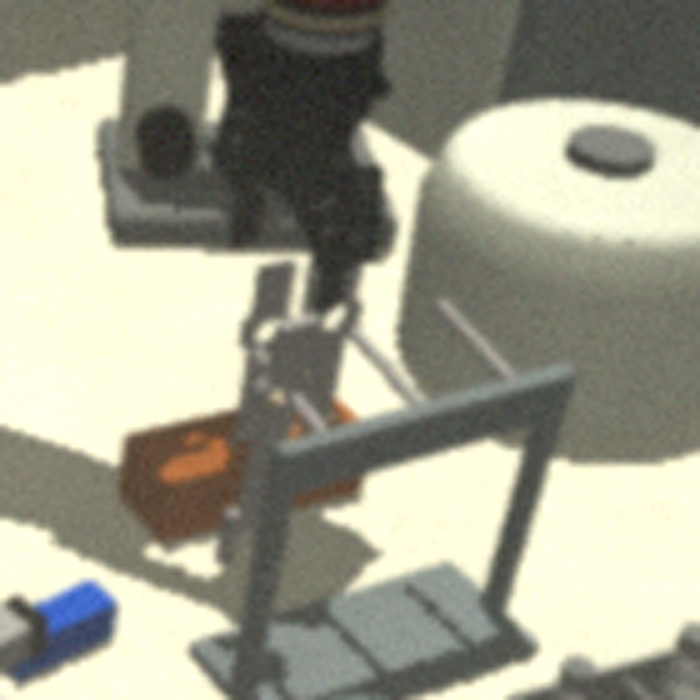

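Call:
carry_out(rows=[[[0.015,-0.006,-0.006,0,0,0,-1],[0,0,0,0,0,0,1],[0,0,0,0,0,0,1],[0,0,0,0,0,0,1],[0,0,0,0,0,0,1]]])

```text
time_s: 44.28
eef_pos: [0.4865, 0.3295, 0.1521]
tool_rot: [0.044, 0.705, -0.043, 0.707]
force: [0.7, -0.4, -0.2]
opening: 0.0123
```

Call:
carry_out(rows=[[[0,0,0,0,0,0,1],[0,0,0,0,0,0,1]]])

```text
time_s: 44.52
eef_pos: [0.4866, 0.3295, 0.1523]
tool_rot: [0.044, 0.705, -0.043, 0.707]
force: [-1.1, 0.3, 1.5]
opening: 0.007
```

Call:
carry_out(rows=[[[-0.03,0,0,0,0,0,1],[-0.09,0,0,0,0,0,1],[-0.1,0,0,0,0,0,1],[-0.1,0,0,0,0,0,1],[0,0,0,0,0,0,1]]])

```text
time_s: 45.15
eef_pos: [0.4875, 0.3301, 0.2515]
tool_rot: [0.045, 0.703, -0.042, 0.709]
force: [0.3, -0.2, -1.5]
opening: 0.0071
```

Run:
```python
from h import *
go((.56,.30,.223),-.075)
```

```text
TCP [0.4875 0.3301 0.2515] zhead -0.123 q6 [ 0.47 -0.05  1.68 -0.    1.5   0.59] F [ 0.3 -0.2 -1.5] op 0.0071 t 45.15
 world d mm [ 72.5 -30.1 -28.5]  shift now-axes [ 0.0968 -0.0704  0.2512]  shift after-turn [ 0.0951 -0.082   0.2483]  turn [-0.0153  0.0026 -0.0013]
```

Call:
carry_out(rows=[[[0,-0.02,0.04,-0.015,0.002,-0.001,1],[0.03,-0.02,0.07,0,0,0,1],[0.04,-0.02,0.07,0,0,0,1],[0.04,-0.02,0.07,0,0,0,1],[0,0,0,0,0,0,1]]])

```text
time_s: 45.78
eef_pos: [0.5588, 0.2976, 0.211]
tool_rot: [0.026, 0.71, -0.029, 0.704]
force: [-0.0, -0.3, -1.1]
opening: 0.007
```

Call:
carry_out(rows=[[[0,0,0,0,0,0,1]]])

```text
time_s: 45.9
eef_pos: [0.5584, 0.299, 0.2138]
tool_rot: [0.026, 0.708, -0.028, 0.705]
force: [-0.2, -0.7, -1.2]
opening: 0.0072
```

Run:
```python
from h import *
go((.589,.2985,.2185),-.075)
shot("scene","h2",(370,100,450,180),9)
p=ctrl.sense()["eef_pos"];e=p+[0,0,-.0223];a=proj("scene",e);print("eye pred",(a-[370,100]+.5)*9-.5, "tip pred",(proj("scene",(.5889,.298,.196))-[370,100]+.5)*9-.5)
```

```text
TCP [0.5584 0.299  0.2138] zhead -0.0766 q6 [ 0.37  0.09  1.61 -0.    1.45  0.45] F [-0.2 -0.7 -1.2] op 0.0072 t 45.9
 world d mm [30.6 -0.5  4.7]  shift now-axes [-0.0163  0.0062  0.1018]  shift after-turn [-0.0158  0.0061  0.1019]  turn [-0.0005 -0.0016  0.0009]
eye pred [298.6645879  291.74056731] tip pred [358.64432582 326.03515991]
```

View pics/h2.png

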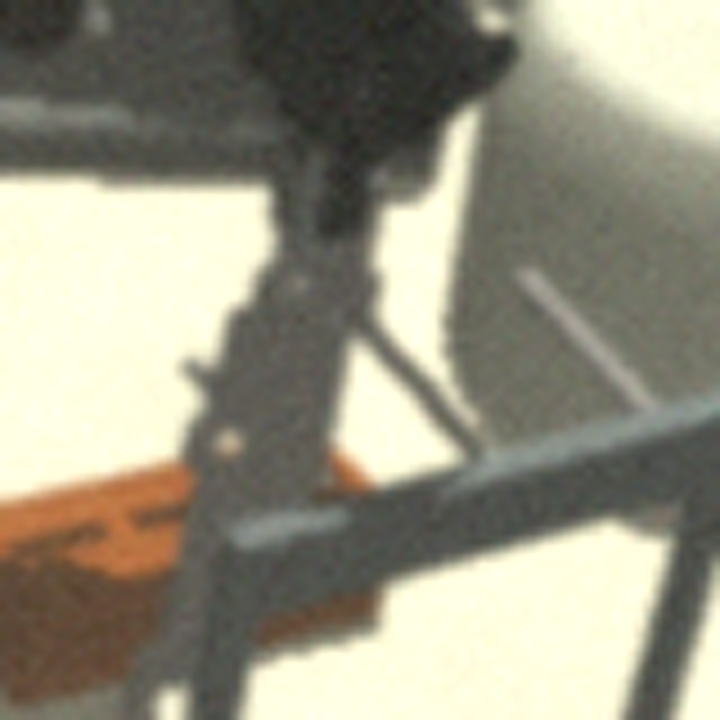

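Call:
carry_out(rows=[[[-0.012,0.004,0.04,0,-0.001,0.001,1],[0,0,0.045,0,0,0,1],[0,0,0,0,0,0,1],[0,0,0,0,0,0,1]]])

```text
time_s: 46.45
eef_pos: [0.5842, 0.2984, 0.2183]
tool_rot: [0.027, 0.707, -0.027, 0.706]
force: [-0.5, -0.5, -1.2]
opening: 0.0072
```

Run:
```python
from h import *
go((.589,.2985,.2185),-.075)
shot("scene","h3",(390,110,440,160),14)
```

```text
TCP [0.5842 0.2984 0.2183] zhead -0.076 q6 [0.36 0.13 1.55 0.   1.46 0.43] F [-0.5 -0.5 -1.2] op 0.0072 t 46.45
 world d mm [4.8 0.1 0.2]  shift now-axes [-0.0007  0.0015  0.0159]  shift after-turn [-0.0007  0.0014  0.0159]  turn [-0.0003 -0.0002 -0.0003]
```

View pics/h3.png

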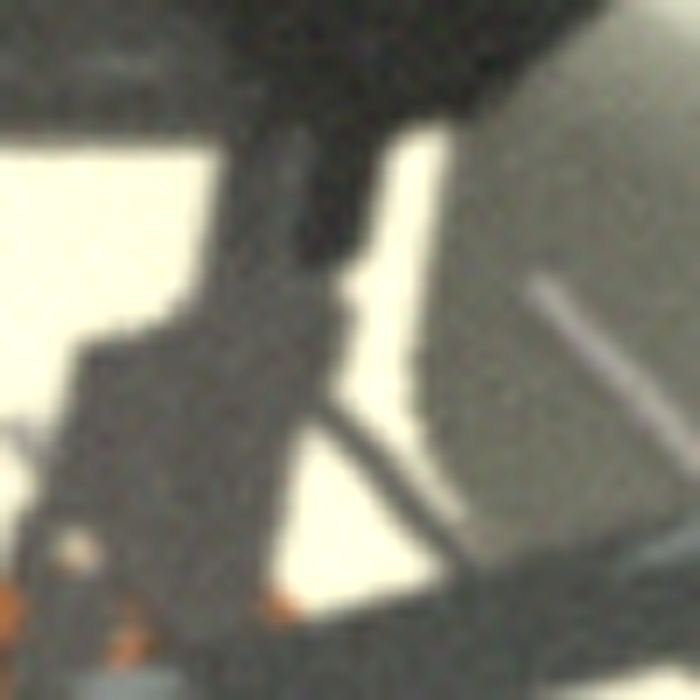

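Call:
carry_out(rows=[[[0.004,0,0.03,0,0,0,1],[0.004,0,0.02,0,0,0,1],[0,0,0,0,0,0,1],[0,0,0,0,0,0,1]]])

```text
time_s: 47.0
eef_pos: [0.5991, 0.2973, 0.2159]
tool_rot: [0.027, 0.707, -0.027, 0.706]
force: [0.4, -1.4, -1.0]
opening: 0.0068
```

Call:
carry_out(rows=[[[0.005,0,0.03,0,0,0,1],[0.003,0,0.02,0,0,0,1],[0,0,0,0,0,0,1],[0,0,0,0,0,0,1]]])

```text
time_s: 47.5
eef_pos: [0.6141, 0.2962, 0.2135]
tool_rot: [0.027, 0.707, -0.027, 0.706]
force: [0.1, -0.5, -1.3]
opening: 0.0067
```

Run:
```python
from h import *
go((.615,.2970,.2139),-.075)
shot("scene","h4",(380,90,460,170),9)
```

```text
TCP [0.6141 0.2962 0.2135] zhead -0.0759 q6 [0.34 0.19 1.49 0.   1.46 0.42] F [ 0.1 -0.5 -1.3] op 0.0067 t 47.5
 world d mm [0.9 0.8 0.4]  shift now-axes [-0.0012  0.003   0.0028]  shift after-turn [-0.0012  0.003   0.0028]  turn [-0.0003 -0.0001 -0.0003]
```

View pics/h4.png

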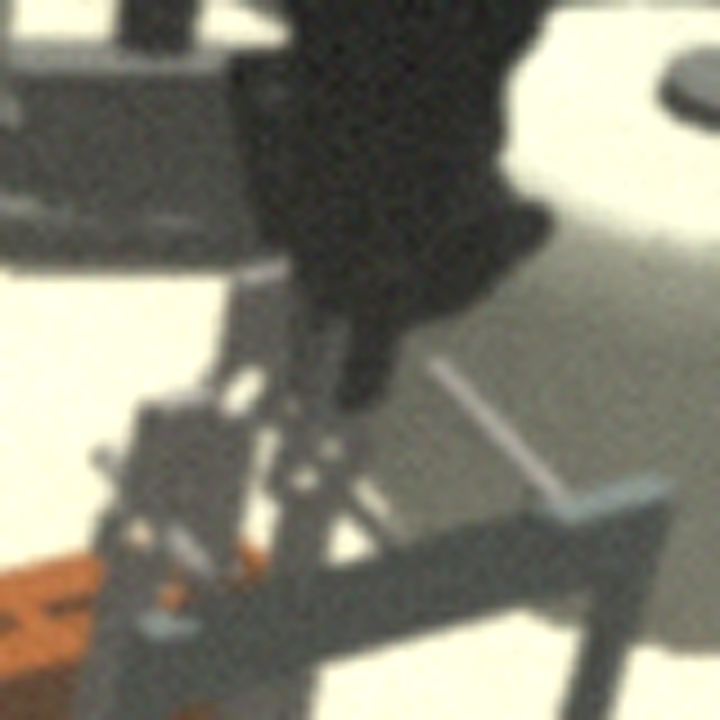

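Call:
carry_out(rows=[[[0.01,0,0,0,0,0,1],[0.01,0,0,0,0,0,1],[0,0,0,0,0,0,1]]])

```text
time_s: 47.92
eef_pos: [0.6141, 0.2963, 0.2082]
tool_rot: [0.027, 0.706, -0.026, 0.707]
force: [-0.2, 0.5, 2.3]
opening: 0.0069
```

Call:
carry_out(rows=[[[0.006,0,0,0,0,0,1],[0,0,0,0,0,0,1]]])

```text
time_s: 48.18
eef_pos: [0.6143, 0.2963, 0.2079]
tool_rot: [0.027, 0.706, -0.026, 0.707]
force: [-3.2, -1.3, 6.7]
opening: 0.0073
```

Contact at exactly the same depth as the first one. I'll release it and go for the third.

Call:
carry_out(rows=[[[-0.005,0,0,0,0,0,0.3],[0,0,0,0,0,0,0.3],[0,0,0,0,0,0,0.3],[-0.1,0,0,0,0,0,0.3],[-0.1,0,0,0,0,0,0.3]]])

```text
time_s: 48.8
eef_pos: [0.6138, 0.296, 0.267]
tool_rot: [0.027, 0.707, -0.027, 0.706]
force: [0.3, -0.0, 0.5]
opening: 0.0297
```

Call:
carry_out(rows=[[[0,0,-0.14,0,0,0,-0.6],[0,0.12,-0.14,0.007,0,0,-1],[0,0.12,-0.12,0.007,0,0,-1],[0,0,0,0,0,0,-1]]])

```text
time_s: 49.3
eef_pos: [0.4987, 0.3799, 0.2673]
tool_rot: [0.041, 0.706, -0.04, 0.706]
force: [-0.4, 0.1, -0.4]
opening: 0.085
```

Run:
```python
from h import *
go((.4932,.3798,.20),-.119)
shot("top","i1",(170,160,270,250),8)
```

```text
TCP [0.4987 0.3799 0.2673] zhead -0.1155 q6 [0.53 0.04 1.57 0.   1.53 0.65] F [-0.4  0.1 -0.4] op 0.085 t 49.3
 world d mm [ -5.5  -0.1 -67.3]  shift now-axes [ 0.2245 -0.0026 -0.0181]  shift after-turn [ 0.2244 -0.0024 -0.0182]  turn [ 0.0011 -0.0001 -0.0004]
```

View pics/i1.png

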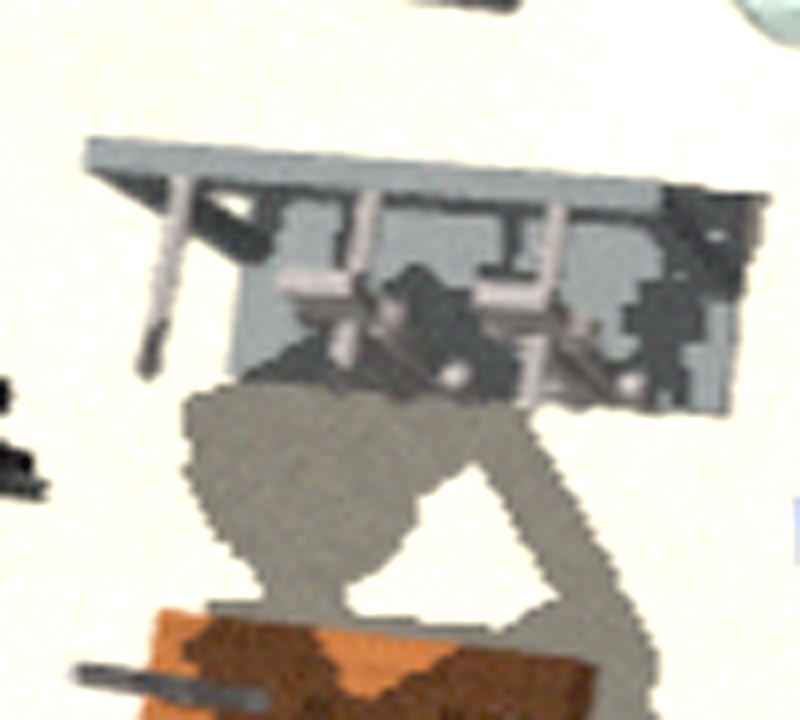

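Call:
carry_out(rows=[[[0.05,-0.002,-0.018,0.001,0,0,-1],[0.12,0,0,0,0,0,-1],[0.12,0,0,0,0,0,-1],[0.07,0,0,0,0,0,-1],[0,0,0,0,0,0,-1]]])

```text
time_s: 49.98
eef_pos: [0.4945, 0.3765, 0.1566]
tool_rot: [0.043, 0.707, -0.044, 0.704]
force: [1.0, -0.2, -0.1]
opening: 0.0854
```

Run:
```python
from h import *
go((.4932,.3798,.152),-.119)
```

```text
TCP [0.4945 0.3765 0.1566] zhead -0.1241 q6 [0.53 0.1  1.69 0.   1.36 0.65] F [ 1.  -0.2 -0.1] op 0.0854 t 49.98
 world d mm [-1.3  3.3 -4.6]  shift now-axes [ 0.0154  0.0104 -0.0056]  shift after-turn [ 0.0154  0.0104 -0.0056]  turn [-0.0016 -0.0013  0.0007]
```

Call:
carry_out(rows=[[[0.012,0.008,-0.005,-0.0015,-0.0005,0,-1],[0,0,0,0,0,0,-1]]])

```text
time_s: 50.22
eef_pos: [0.4948, 0.3811, 0.1574]
tool_rot: [0.042, 0.705, -0.041, 0.707]
force: [-0.5, -0.2, -1.1]
opening: 0.0857
```

Run:
```python
from h import *
go((.4932,.3798,.152),-.119)
```

```text
TCP [0.4948 0.3811 0.1574] zhead -0.118 q6 [ 0.54  0.1   1.68 -0.    1.35  0.66] F [-0.5 -0.2 -1.1] op 0.0857 t 50.23
 world d mm [-1.6 -1.3 -5.4]  shift now-axes [ 0.0179 -0.0049 -0.005 ]  shift after-turn [ 0.0179 -0.0048 -0.0049]  turn [ 0.0003  0.0011 -0.0008]
```

Call:
carry_out(rows=[[[0.016,-0.004,-0.004,0,0.001,0,-1],[0,0,0,0,0,0,1],[0,0,0,0,0,0,1],[0,0,0,0,0,0,1],[0,0,0,0,0,0,1]]])

```text
time_s: 50.85
eef_pos: [0.4928, 0.3795, 0.1511]
tool_rot: [0.042, 0.706, -0.041, 0.705]
force: [0.1, -0.5, -0.5]
opening: 0.0121
```

Call:
carry_out(rows=[[[0,0,0,0,0,0,1],[0,0,0,0,0,0,1]]])

```text
time_s: 51.1
eef_pos: [0.493, 0.3795, 0.1512]
tool_rot: [0.042, 0.706, -0.041, 0.705]
force: [-0.3, 0.0, 0.1]
opening: 0.0068
```

Call:
carry_out(rows=[[[-0.03,0,0,0,0,0,1],[-0.09,0,0,0,0,0,1],[-0.1,0,0,0,0,0,1],[-0.1,0,0,0,0,0,1],[0,0,0,0,0,0,1]]])

```text
time_s: 51.72
eef_pos: [0.4943, 0.3802, 0.2508]
tool_rot: [0.043, 0.705, -0.04, 0.707]
force: [-0.0, -0.0, -0.6]
opening: 0.0068
```

Run:
```python
from h import *
# peg0 tip (.5945,.3618)
go((.563,.3642,.2185),-.075)
```

```text
TCP [0.4943 0.3802 0.2508] zhead -0.1182 q6 [0.54 0.03 1.6  0.   1.5  0.65] F [-0.  -0.  -0.6] op 0.0068 t 51.73
 world d mm [ 68.7 -16.  -32.3]  shift now-axes [ 0.1082 -0.0264  0.2332]  shift after-turn [ 0.1075 -0.036   0.2322]  turn [-0.0137  0.0011 -0.0015]
```

Call:
carry_out(rows=[[[0,-0.009,0.04,-0.0135,0,-0.001,1],[0.03,-0.009,0.06,0,0,0,1],[0.04,-0.009,0.065,0,0,0,1],[0.038,-0.009,0.065,0,0,0,1],[0,0,0,0,0,0,1]]])

```text
time_s: 52.35
eef_pos: [0.5607, 0.3613, 0.2106]
tool_rot: [0.026, 0.709, -0.029, 0.704]
force: [-0.4, 0.3, -1.4]
opening: 0.0073
```

Call:
carry_out(rows=[[[0,0,0,0,0,0,1],[0,0,0,0,0,0,1]]])

```text
time_s: 52.6
eef_pos: [0.5605, 0.363, 0.2149]
tool_rot: [0.026, 0.707, -0.027, 0.706]
force: [-0.2, -0.2, -1.4]
opening: 0.0069
```

Run:
```python
from h import *
go((.591,.3624,.2175),-.075)
shot("scene","i2",(370,80,470,180),7)
p=ctrl.sense()["eef_pos"];e=p+[0,0,-.0212];a=proj("scene",e);print("eye pred",(a-[370,80]+.5)*7-.5, "tip pred",(proj("scene",(.5945,.3618,.196))-[370,80]+.5)*7-.5)
```

```text
TCP [0.5605 0.363  0.2149] zhead -0.0756 q6 [ 0.46  0.16  1.52 -0.    1.46  0.54] F [-0.2 -0.2 -1.4] op 0.0069 t 52.6
 world d mm [30.5 -0.6  2.6]  shift now-axes [-0.0088  0.0055  0.1017]  shift after-turn [-0.0086  0.0055  0.1017]  turn [-0.0002 -0.0004  0.0006]
eye pred [350.82326042 328.69950207] tip pred [403.84895829 361.34475759]
```

View pics/i2.png

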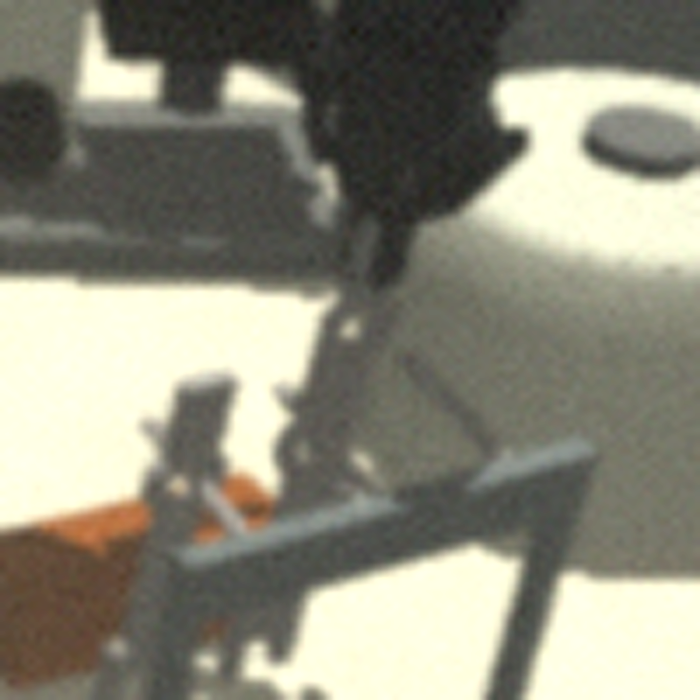

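Call:
carry_out(rows=[[[-0.01,0.009,0.045,0,0,0.001,1],[0,0,0.045,0,0,0,1],[0,0,0,0,0,0,1],[0,0,0,0,0,0,1]]])

```text
time_s: 53.15
eef_pos: [0.5879, 0.3632, 0.2171]
tool_rot: [0.027, 0.707, -0.027, 0.706]
force: [-0.1, 1.0, -1.4]
opening: 0.0069
```

Run:
```python
from h import *
go((.591,.3634,.2185),-.075)
shot("scene","i3",(405,105,455,155),14)
```

```text
TCP [0.5879 0.3632 0.2171] zhead -0.0761 q6 [0.45 0.21 1.46 0.   1.47 0.52] F [-0.1  1.  -1.4] op 0.0069 t 53.15
 world d mm [3.1 0.2 1.4]  shift now-axes [-0.0046  0.0013  0.0101]  shift after-turn [-0.0045  0.0013  0.0101]  turn [-0.0004 -0.0008 -0.0002]
```

View pics/i3.png

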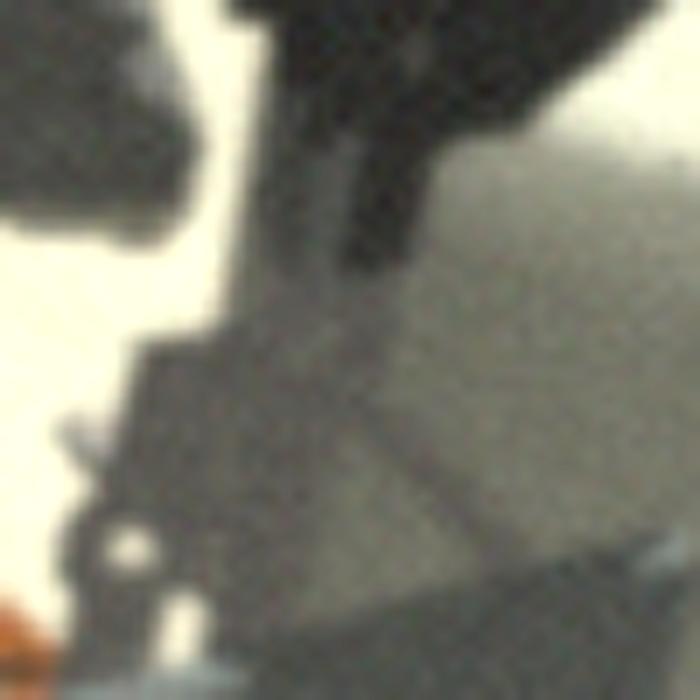

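Consistent with the previous insertions. Sliding along the peg.

Call:
carry_out(rows=[[[0,0.001,0.03,0,0,0,1],[0.003,0,0.025,0,0,0,1],[0,0,0,0,0,0,1],[0,0,0,0,0,0,1]]])

```text
time_s: 53.7
eef_pos: [0.6043, 0.3624, 0.2164]
tool_rot: [0.027, 0.707, -0.027, 0.706]
force: [-0.2, -0.1, -1.4]
opening: 0.0069
```

Call:
carry_out(rows=[[[0.005,0,0.03,0,0,0,1],[0.002,0,0.02,0,0,0,1],[0,0,0,0,0,0,1],[0,0,0,0,0,0,1]]])

```text
time_s: 54.2
eef_pos: [0.6193, 0.3613, 0.2143]
tool_rot: [0.027, 0.707, -0.026, 0.706]
force: [0.7, 0.5, -2.4]
opening: 0.007
```

Run:
```python
from h import *
go((.62,.3615,.2135),-.075)
shot("scene","i4",(395,85,475,165),9)
```

```text
TCP [0.6193 0.3613 0.2143] zhead -0.076 q6 [0.42 0.27 1.39 0.   1.47 0.5 ] F [ 0.7  0.5 -2.4] op 0.007 t 54.2
 world d mm [ 0.7  0.2 -0.8]  shift now-axes [0.0028 0.0009 0.0022]  shift after-turn [0.0028 0.0009 0.0022]  turn [-0.0003 -0.0006 -0.0003]
```

View pics/i4.png

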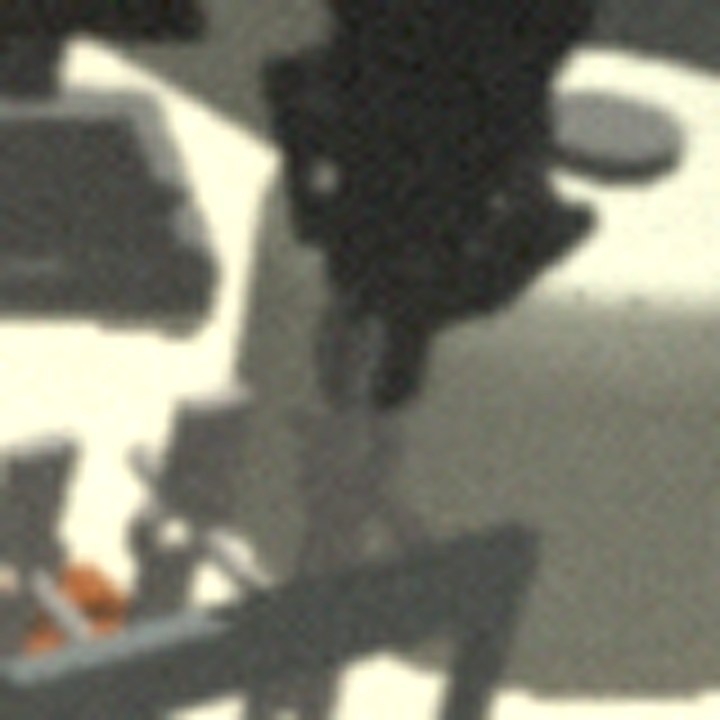

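Call:
carry_out(rows=[[[0.01,0,0,0,0,0,1],[0.01,0,0,0,0,0,1],[0,0,0,0,0,0,1]]])

```text
time_s: 54.62
eef_pos: [0.619, 0.3613, 0.2079]
tool_rot: [0.027, 0.707, -0.027, 0.706]
force: [-0.5, 0.2, -1.6]
opening: 0.007
```

Call:
carry_out(rows=[[[0.007,0,0,0,0,0,1],[0,0,0,0,0,0,1]]])

```text
time_s: 54.88
eef_pos: [0.6194, 0.3614, 0.2072]
tool_rot: [0.027, 0.707, -0.026, 0.706]
force: [-1.6, -0.7, 1.7]
opening: 0.0069
```

Call:
carry_out(rows=[[[0.005,0,0,0,0,0,1],[0,0,0,0,0,0,1]]])

```text
time_s: 55.12
eef_pos: [0.6195, 0.3614, 0.207]
tool_rot: [0.027, 0.707, -0.026, 0.706]
force: [-2.9, -1.0, 6.8]
opening: 0.0069
```

Call:
carry_out(rows=[[[-0.005,0,0,0,0,0,0.3],[0,0,0,0,0,0,0.3],[0,0,0,0,0,0,0.3],[-0.1,0,0,0,0,0,0.3],[-0.15,0,0,0,0,0,0.3]]])

```text
time_s: 55.75
eef_pos: [0.6184, 0.3608, 0.279]
tool_rot: [0.026, 0.709, -0.027, 0.704]
force: [0.2, 0.8, 0.4]
opening: 0.0299
```

Call:
carry_out(rows=[[[0,0,-0.14,0,0,0,0],[0,0,-0.14,0,0,0,0],[0,0,-0.14,0,0,0,0],[0,0,-0.14,0,0,0,0],[0,0,0,0,0,0,0]]])

```text
time_s: 56.38
eef_pos: [0.4499, 0.3744, 0.2817]
tool_rot: [0.026, 0.707, -0.025, 0.706]
force: [-0.1, -0.0, 0.1]
opening: 0.0424
```

Run:
```python
from h import *
s=ctrl.sense();print(s["eef_pos"],s["force"],s["time_s"])
shot("top","j1",(160,150,400,290),3.3)
shot("top","j2",(170,160,270,250),8)
shot("scene","j3",(200,80,480,280),2.8)
```

```text
[0.44985146 0.37439408 0.2816744 ] [-0.12586783 -0.03368315  0.08583314] 56.375
```

View pics/j1.png

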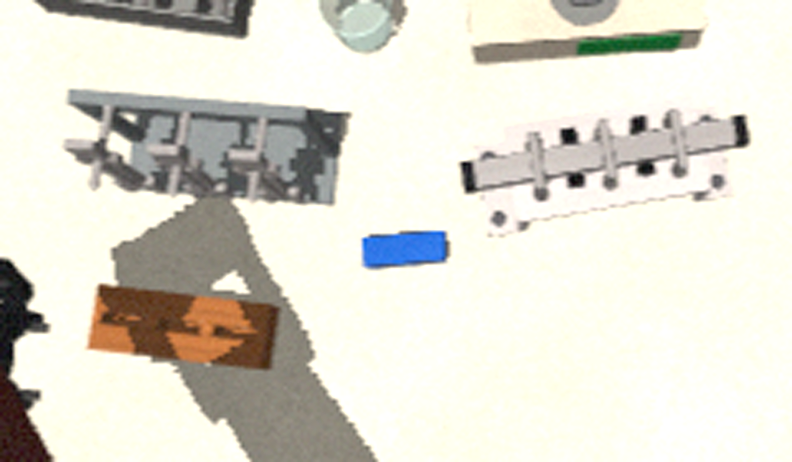

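View pics/j2.png

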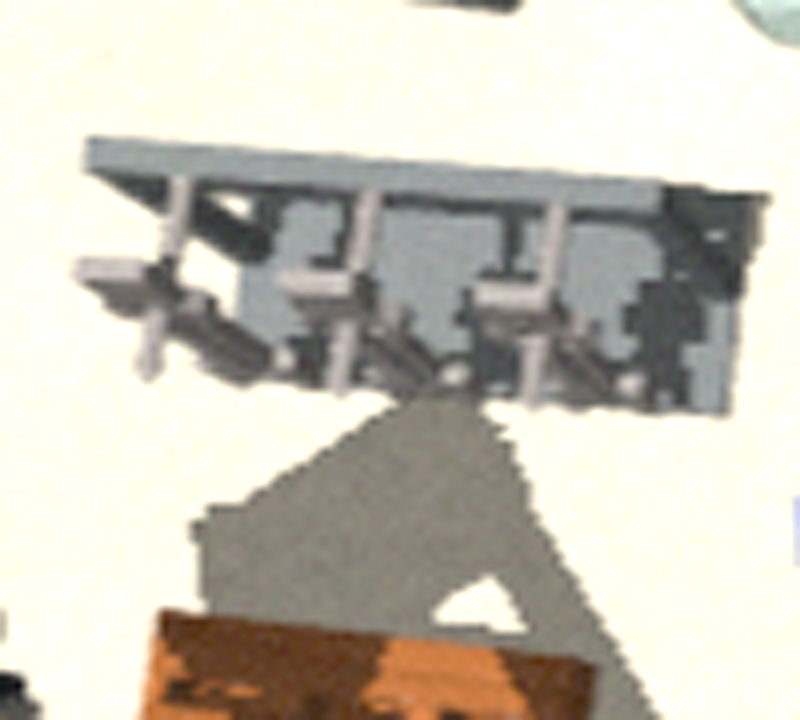

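View pics/j3.png

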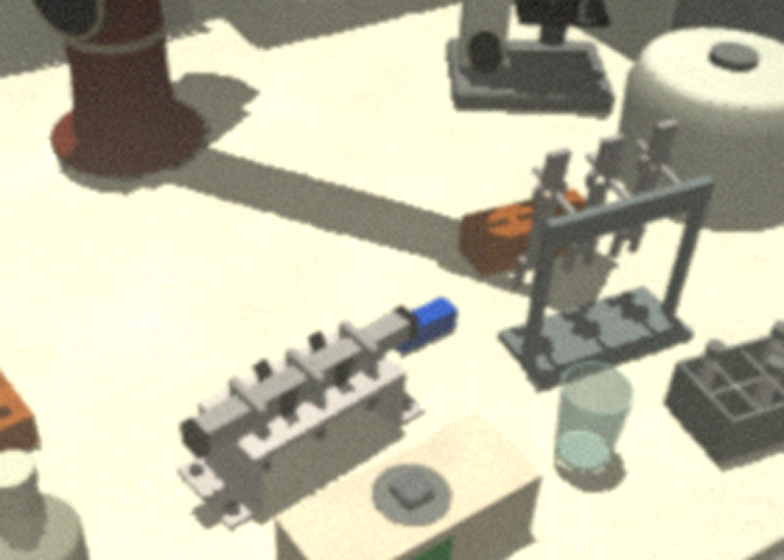

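Run:
```python
from h import *
o=lambda u,v,x0=160,y0=150,k=3.3:(x0+(u+.5)/k-.5,y0+(v+.5)/k-.5)
c,s=np.cos(.16),np.sin(.16);Rt=np.array([[c,s],[-s,c]])
f=lambda p,z:np.round(1000*Rt@(plane("top",*o(*p),z)[:2]-[.6363,-.0636]),1)
print("post ends (cradle mm)",f((463,177),.1),f((747,131),.1))
for a,b in [((532,132),(543,195)),((601,121),(612,183)),((673,112),(682,172))]: print("U",(f(a,.109)+f(b,.109))/2)
r0=cv2.imread("pics/top0.png");r1=cv2.imread("pics/raw_j1.png");d=np.abs(r0.astype(int)-r1).max(2)
for n,(x0,y0,x1,y1) in dict(jar=(450,178,480,205),spr=(412,145,460,192),glove=(295,125,380,170),beaker=(252,135,288,170),slide=(265,214,302,236)).items(): print(n,(d[y0:y1,x0:x1]>40).sum())
```

```text
post ends (cradle mm) [ -0.4 131. ] [  -1.6 -127.6]
U [-0.85 63.5 ]
U [-0.85  1.15]
U [ -2.5 -62.9]
jar 0
spr 0
glove 0
beaker 0
slide 0
```

All the checks pass, so I'm handing in.

```bash
python3 -c "
from cell import ctrl
print(ctrl.hand_in())"
```

```text
the job is handed in; nothing more can be done
None
```

The bench is ready to travel and the job is handed in, at about 56 s of the 210 s allowed. The hand-in gives no verdict, so everything below comes from my own checks.

**What I did**
- The post lies in both saddles. At the first try it pressed against a lug with about 70 N (57 N up, 39 N sideways), well under the 120 N wrist limit. I backed it off, shifted it 2 mm, and it went down freely.
- All three U-bolts are over the post, one at each station. Each went into its holes without resistance until the crown met the post.
- All three spanners hang by their eyes, one on each peg. The gripper is open and clear of everything.

**Last checks**
- **Post:** in the top view it is within about 2 mm of the middle line and 2 mm lengthwise.
- **U-bolts:** they measured within about 3 mm of their stations. I had no separate height reading for the crowns beyond the contact force at seating.
- **Spanners:** both cameras show all three hanging, and before release each one rested on its peg at the expected depth.
- **Bystanders:** the slide box, jar, sprayer, glove carton and beaker show no change in the top view from the first picture.

No final check failed. The only disagreement was about 2 mm between camera and arm positions, which is within the stated calibration.

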